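# Make up the relay-change kit and the coating-removal kit

### The job

Make up the two service kits in the foam-lined trays: the larger tray, for changing a relay, gets the black relay, the desoldering pump and the spool of solder; the smaller tray, for removing old coating, gets the brown solvent bottle and the scraper. Set each thing fully down in the pocket cut for it, keeping the bottle upright throughout, and leave the screwdriver and the tape roll where they lie.

Things in the scene. Friction and masses are not known exactly. Their poses are not given: they have to be found in the camera images.
- relay_tray: Larger kit tray, fixed, 210 x 146 mm: grey rim, black foam, 3 pale pockets 8 mm deep, floor at z 4. Origin: centre, on bench; x along its length. Pump slot: centre (0, 36) mm, 193 along x, 36 wide. Spool pocket: (-58, -26), diameter 77. Relay pocket: (62, -27), 65 x 51. Finger notches cross slot (x -14 to 22, y 2 to 70) and relay pocket (x 46 to 78, y -70 to 12); else keep tips above foam.
- coating_tray: Smaller kit tray, 178 x 134 mm, fixed: grey rim, black foam, 2 pale pockets 8 mm deep with floor at z 4 mm. Origin: centre, on the bench; x along its length. Scraper slot: centre (0, 30) mm, 156 along x, 38 wide. Bottle pocket: (-49, -26.5), diameter 63. A finger notch crosses the slot (x -12 to 28, y -4 to 64); else keep the fingertips above the foam, whose top is at z 12 mm.
- solder_pump: Desoldering pump: blue and white tube 173 mm long, 21 mm wide, 22 mm high, 60 g, lying flat and not rolling. Origin: middle of its length, on its underside; y runs along it, z up. Grip it across at the origin. It may lie either way round in its slot.
- solder_spool: Spool of solder wire: silver wire between black flanges, lying on a flange, diameter 62 mm, 39 mm high, 280 g, can be gripped across like a solid disc near its top edge. Origin: centre of its underside, z up.
- relay_box: Relay in its case: black block 50 (its x) x 36 (its y) x 22 mm high, 80 g. Origin: centre of its underside, z up. Grip it across the 36 mm.
- solvent_bottle: Solvent bottle: brown, with a blue screw cap, diameter 46 mm, 88 mm high, 92 g, standing. Origin: centre of its underside, z up. It can be gripped round the body at 50 to 60 mm height.
- scraper: Scraper: blue handle with a short steel blade, 136 mm long, handle 24 mm wide and 14 mm high, 50 g, lying flat. Origin: middle of its length, on its underside; y runs along it with the handle from y -30 to +68 mm and the blade at the -y end, z up. Grip the handle across at the origin or up to 10 mm towards +y. It may lie either way round in its slot.
- tape_roll: Roll of black tape, 55 mm across and only 19 mm high: not part of either kit, stays where it lies. Origin: centre of its underside.
- driver_yellow: Screwdriver with yellow and black handle, 159 mm long, 19 mm wide, 17 mm high: not part of either kit, stays where it lies. Origin: middle of its length on its underside; y runs along it.
Mind the look-alikes: they are no part of the job. What is shaped like the solder_spool but yellow is not meant.

How it is judged:
By the outcome, as a careful person would: the job done as asked, in the order asked, and still so for the second after the job is handed in, with the robot touching nothing.
It also fails if it takes over 131 s, if anything falls off the work surface, if the arm or the gripper's body presses on something with over 40 N, if the wrist force passes 120 N, or if a joint passes its speed limit or range.

### The arm

A 6-joint arm with a two-finger parallel gripper is mounted at the origin on a cart in front of the work surface, level with it; the furniture and walls round the work are solid. World frame = base frame: x ahead of the robot, y to its left, z up, the work surface at z = 0. Lengths are in m, angles in rad, forces in N, time in s.
With the tool pointing down it reaches from about 0.225 to 0.875 m from the base axis. Payload 3.4 kg.
Tool frame: the origin (TCP) lies between the finger pads; the fingertips stand 22 mm ahead of it and the grasp point (between the pads) lies 3 mm ahead of it (manip.finger_overhang is the distance from the TCP to the fingertips, in m); z points along the fingers, y is the line along which they close (so a half turn about z gives the same grasp; the last joint's range is limited). The gripper opens to 85 mm and grips with 20 to 120 N. Pads are 22 mm wide; open, the fingers measure 114 mm over their backs; the gripper's body (76 mm by 85 mm) begins 54 mm behind the grasp point. The pads swing forward as they close: fully open they stand 13 mm farther back than shut.
Start: joints at [1.21, 0.276, 1.505, -0, 1.361, -0.121], TCP at [0.137, 0.559, 0.253] pointing down, gripper open.
Joint ranges: [-2.89, 2.89], [-0.75, 2.08], [0.22, 2.7], [-1.18, 4.32], [0.11, 2.71], [-2.7, 2.7]. Speed limits (rad/s): [2.57, 2.57, 3.14, 3.14, 3.14, 3.14].

### API

Orientations are given as a unit quaternion [w, x, y, z].
In Python, from rig import get_state, eyes, order, manip gives the robot as it stands.
- The arm moves only by the tool drive_tool, never from a script. Its argument "rows" is a list of rows, each a list of 4 numbers: the shift along the tool's x, y, z in units of 25 mm (1.0 is 25 mm), then the turn about the tool's z in units of 6 degrees (1.0 is 6 degrees). A call has exactly 8 rows; each row is the pose to reach, as a shift and turn from the pose commanded when the call began, along the tool's axes at that moment; what a row does not reach only later rows make up. A row lasts 1/12 s, in which the tool goes at most 41.7 mm and 7.16 degrees, less where a joint would pass 70% of its speed; a pose out of reach is approached as far as the arm can. A call with a gripper value outside its range is refused whole. "grip" is the finger opening in mm, from 0 to 85.4, set as the call begins (left out, the last holds). The fingers move at their own pace and stop on an object; "newtons" is the grip in N (left out, the last holds). Time passes only in rows, so rows that repeat a pose let the fingers close, or fill a call up. It gives the time, the measured TCP pose, the force, the opening and the grip force at its end, in the units of the state.
- get_state(): the state, without advancing time (a new reading comes with each control period).
- eyes.get_image(name): name is "side" or "top" or "wrist"; returns (picture, depth): 480x640x3 uint8, red, green, blue; 480x640 float32, m along the optical axis (not along the pixel's ray), 0 where there is no reading.
- eyes.camera_info(name): a dict with "fx", "fy", "cx", "cy" (pixels), "R" (3x3) and "t" (3): a world point X has camera coordinates R X + t. Camera axes: x right, y down, z forward; pixel columns grow to the right and rows downward; lengths in m; the calibration is good to about 2 mm. A picture is of the moment at which its call begins: read the wrist's pose just before it. camera_info takes no time and is no camera call; for the wrist camera it gives the pose at the moment of the call.
- order.sign_off(): hands the job in; it is judged then, once.
The state is a dict: "clock": time; "qpos": joint angles; "qd": joint speeds; "effort": joint torques, N m; "position": TCP position; "ee_rot": TCP orientation; "contact_force": force on the tool from outside, world axes, zero at the start; "moment": the same for the moment, N m; "width": finger opening in m; "gripper_force": force on a finger pad.
Only numpy, scipy, OpenCV 4.12 (cv2) and the standard library are available. Lean on these libraries where they do the work, as an engineer would, in place of code of your own. Each camera call takes 0.05 s, during which the arm holds its last target. There are 200 camera calls.

## Working session

There is one attempt and no reset: what is moved stays moved. The work goes in short steps, Python scripts to look and compute and a tool call to move; the robot and the scene stay as the last step left them, time stands still between calls to the robot, and variables do not carry over. Pictures are saved under pics/ and viewed, at most 14 in all, crops included, and the job is handed in when it is done.

Besides the shell and the picture viewer there is one more tool, called after ">>>" as name(argument=value, ...), one argument or row to a line, values as JSON. drive_tool: Moves the arm, as the interface text tells. Its arguments: {"type":"object","properties":{"rows":{"type":"array","items":{"type":"array","items":{"type":"number"}}},"grip":{"type":"number"},"newtons":{"type":"number"}},"required":["rows"]}

```bash
mkdir -p pics; ls; python3 - <<'E'
from rig import get_state, eyes, order, manip
import cv2,numpy as np
print(get_state()); print(manip.finger_overhang)
for n in ["top","side"]:
    p,d=eyes.get_image(n); np.savez(f"pics/{n}.npz",p=p,d=d,**eyes.camera_info(n))
    cv2.imwrite(f"pics/{n}1.png",p[...,::-1])
    print(n,eyes.camera_info(n))
E
```

```text
pics
{'clock': 0.0, 'qpos': array([ 1.21001143e+00,  2.76594384e-01,  1.50613631e+00, -1.53714166e-05,
        1.36072530e+00, -1.21001174e-01]), 'qd': array([ 0.00056516, -0.00106994,  0.0001957 ,  0.00083495, -0.00221931,
        0.00186417]), 'effort': array([-1.18075914e-03, -4.16774976e+01, -2.45800763e+01, -3.12705124e-04,
        1.12971343e-02,  2.62595518e-05]), 'position': array([0.13639153, 0.55807546, 0.25243877]), 'ee_rot': array([-2.14970206e-04,  1.19603197e-01,  9.92821337e-01, -9.06561109e-04]), 'contact_force': array([0.11572438, 0.19888286, 0.48110017]), 'moment': array([-0.01468364,  0.01191318, -0.01738037]), 'gripper_force': 0.0, 'width': 0.08564900109120951}
0.022
top {'fx': 565.6224678277401, 'fy': 565.6224678277401, 'cx': 326.31747438641, 'cy': 232.59301138354266, 'R': array([[-0.00281495, -0.99998587, -0.00450864],
       [-0.97858904,  0.00368256, -0.20579096],
       [ 0.20580466,  0.00383281, -0.97858559]]), 't': array([0.11961226, 0.52627071, 1.34433507])}
side {'fx': 441.5251409424322, 'fy': 441.5251409424322, 'cx': 319.385134325239, 'cy': 237.90317729299028, 'R': array([[-0.97135128, -0.23742285,  0.01034838],
       [-0.16588686,  0.64621328, -0.74490936],
       [ 0.17017124, -0.72528531, -0.66708542]]), 't': array([0.53713967, 0.0434933 , 1.40214114])}
```

View pics/top1.png

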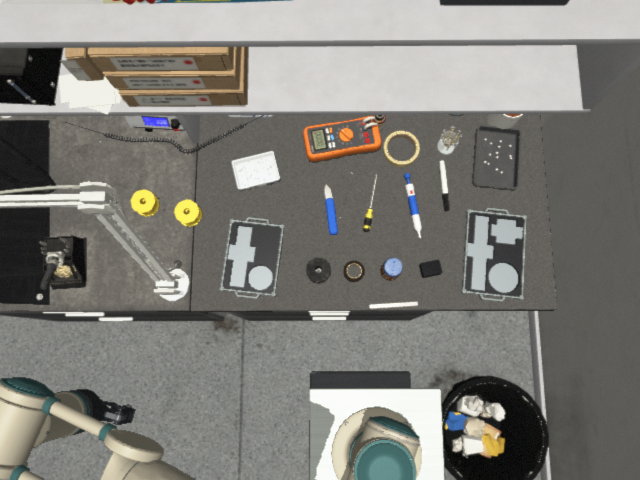

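View pics/side1.png

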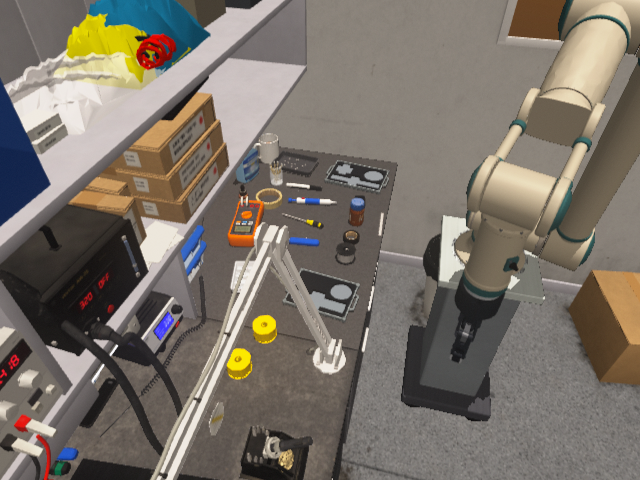

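The top view shows the larger tray at (495,253) and the smaller one at (252,257). Possible spools are the black disc at (318,270), the tape-like disc at (354,270), and the yellow decoys at (145,203) and (188,213). Bottle (392,268), relay (430,269), pump (413,205) vs marker (445,185), scraper (331,210) vs yellow driver (371,205).

```bash
cat > h.py <<'E'
import numpy as np,cv2
def world(p,d,fx,fy,cx,cy,R,t):
    v,u=np.mgrid[:d.shape[0],:d.shape[1]]
    c=np.stack([(u-cx)/fx*d,(v-cy)/fy*d,d],-1)
    return (c-t)@R
def load(n):
    z=np.load(f"pics/{n}.npz"); k={a:z[a] for a in z.files}
    return k['p'],k['d'],world(**k)
E
python3 - <<'E'
from h import *
p,d,W=load("top")
q,_,_=load("side")
a=cv2.resize(p[155:305,220:540],None,fx=2.5,fy=2.5,interpolation=cv2.INTER_CUBIC)
b=cv2.resize(q[180:275,270:410],(324,220),interpolation=cv2.INTER_CUBIC)
o=np.zeros((600,800,3),np.uint8);o[:375]=a;o[378:598,:324]=b
cv2.imwrite("pics/crop1.png",o[...,::-1])
tab=(d>0)&(W[...,0]>.25)&(W[...,0]<.62)
print("table z",np.median(W[...,2][240:260,400:420]), W[240,300])
ob=((W[...,2]>.008)&(W[...,0]>.22)&(W[...,0]<.66)&(abs(W[...,1])<.5)).astype(np.uint8)
n,l,s,c=cv2.connectedComponentsWithStats(ob)
for i in range(1,n):
    if s[i,4]<40: continue
    m=l==i;P=W[m]
    z=P[:,2]; zt=np.percentile(z,90)
    T=P[z>zt-.012] 
    (cx,cy),sz,an=cv2.minAreaRect((P[:,:2]*1000).astype(np.float32))
    print(i,c[i].round(),s[i,4],"rect",round(cx),round(cy),np.round(sz),round(an,1),"ztop",zt.round(4),"topmid",((T.min(0)+T.max(0))/2).round(4),np.ptp(T,0).round(3))
E
```

```text
table z 0.00032652102303720027 [0.51792492 0.18541183 0.00574291]
466 [246. 186.] 63 rect 656 324 [ 8. 46.] 3.8 ztop 0.0264 topmid [0.6555 0.3246 0.0223] [0.009 0.046 0.015]
467 [414. 208.] 369 rect 592 -108 [140.  21.] 9.9 ztop 0.0233 topmid [ 0.5914 -0.1052  0.0219] [0.137 0.038 0.021]
468 [446. 197.] 137 rect 437 -57 [ 51. 520.] 55.0 ztop 0.0178 topmid [ 0.4492 -0.0429  0.7167] [0.421 0.311 1.415]
469 [501. 186.] 81 rect 475 -110 [ 71. 645.] 40.4 ztop 0.0257 topmid [ 0.4493 -0.1324  0.719 ] [0.421 0.49  1.411]
502 [331. 215.] 332 rect 441 103 [405.  29.] 1.2 ztop 0.0183 topmid [0.4411 0.1059 0.7162] [0.405 0.031 1.416]
534 [187. 212.] 475 rect 434 294 [531.  61.] 49.4 ztop 0.0439 topmid [0.4276 0.3062 0.7286] [0.378 0.387 1.392]
559 [368. 219.] 154 rect 575 10 [18. 73.] 78.7 ztop 0.0192 topmid [0.5751 0.0123 0.0174] [0.073 0.024 0.018]
572 [496. 254.] 2431 rect 435 -134 [254. 577.] 14.7 ztop 0.0167 topmid [ 0.4201 -0.141   0.7162] [0.363 0.507 1.416]
610 [255. 255.] 2411 rect 392 276 [398. 204.] 19.7 ztop 0.017 topmid [0.4082 0.2486 0.7162] [0.339 0.272 1.416]
851 [173. 280.] 459 rect 315 321 [439.  65.] 61.4 ztop 0.1394 topmid [0.3437 0.3062 0.7761] [0.21  0.387 1.297]
855 [318. 269.] 447 rect 354 140 [ 59. 229.] 89.0 ztop 0.0433 topmid [0.3534 0.1388 0.7279] [0.23  0.059 1.393]
863 [391. 269.] 393 rect 355 37 [ 48. 273.] 46.7 ztop 0.0916 topmid [0.3483 0.0246 0.752 ] [0.219 0.176 1.345]
875 [354. 271.] 228 rect 348 66 [ 52. 233.] 79.6 ztop 0.0222 topmid [0.351  0.0681 0.7173] [0.225 0.089 1.414]
878 [431. 268.] 297 rect 443 -143 [36. 52.] 11.7 ztop 0.0252 topmid [ 0.4426 -0.1433  0.0217] [0.041 0.053 0.017]
```

View pics/crop1.png

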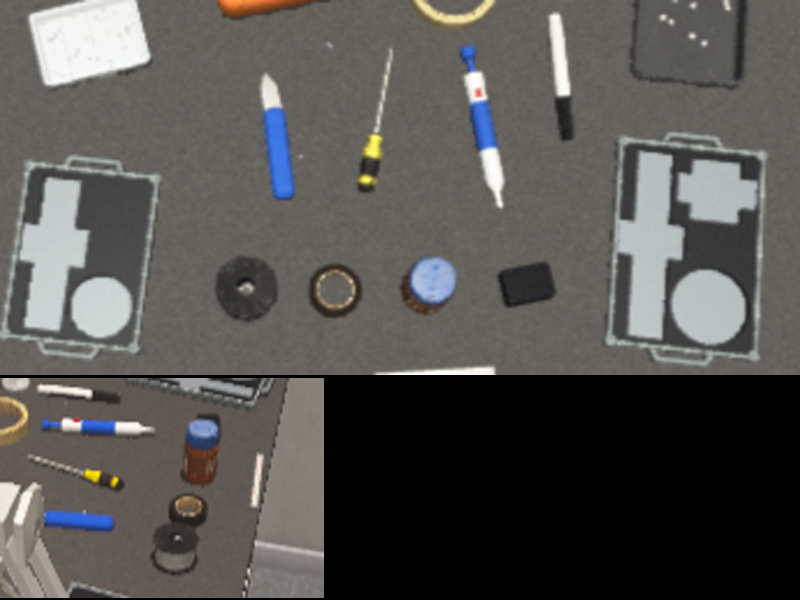

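Crop check: the spool is the taller flanged disc with silver wire at (318,269), and the flat tape roll with a brown core is at (354,271). The pump is the blue/white tube, the scraper the blue handle with steel blade pointing far (+x). Next I fit the poses.

```bash
cat > fit.py <<'E'
from h import *
from scipy.optimize import minimize
K=np.load("pics/top.npz");p,d,W=load("top");R,t=K['R'],K['t']
def plane(uv,z):
    uv=np.asarray(uv,float);r=np.c_[(uv[:,0]-K['cx'])/K['fx'],(uv[:,1]-K['cy'])/K['fy'],np.ones(len(uv))]@R
    o=-R.T@t; return (o+r*((z-o[2])/r[:,2])[:,None])[:,:2]*1000
def pix(X):
    c=X@R.T+t; return np.c_[c[:,0]/c[:,2]*K['fx']+K['cx'],c[:,1]/c[:,2]*K['fy']+K['cy']]
g=cv2.GaussianBlur(p.astype(np.float32),(0,0),.6);gray=g.mean(2)
def fit(x0,rects,circ,half):
    X,Y=np.meshgrid(np.arange(-half[0],half[0]+1,1.),np.arange(-half[1],half[1]+1,1.))
    T=np.zeros_like(X,bool)
    for a,b,c,e in rects:T|=(X>a)&(X<b)&(Y>c)&(Y<e)
    T|=(X-circ[0])**2+(Y-circ[1])**2<(circ[2]/2)**2
    def cost(q):
        c,s=np.cos(q[2]),np.sin(q[2]);w=np.c_[(q[0]+c*X.ravel()-s*Y.ravel())/1e3,(q[1]+s*X.ravel()+c*Y.ravel())/1e3,np.where(T.ravel(),.004,.012)]
        uv=pix(w).astype(np.float32)
        v=cv2.remap(gray,uv[:,0].reshape(T.shape),uv[:,1].reshape(T.shape),cv2.INTER_LINEAR)
        return -np.corrcoef(v.ravel(),T.ravel())[0,1]
    best=min((minimize(cost,[x0[0]+i,x0[1]+j,a],method="Nelder-Mead",options=dict(initial_simplex=np.array([[x0[0]+i,x0[1]+j,a],[x0[0]+i+8,x0[1]+j,a],[x0[0]+i,x0[1]+j+8,a],[x0[0]+i,x0[1]+j,a+.1]]))) for i in(-8,8) for j in(-8,8) for a in(-.1,.1)),key=lambda r:r.fun)
    return best.x,best.fun
c0=plane([(495,253),(252,257)],.012)
for nm,c,r,ci,h in (("relay_tray",c0[0],[(-96.5,96.5,18,54),(-14,22,2,70),(29.5,94.5,-52.5,-1.5),(46,78,-70,12)],(-58,-26,77),(98,68)),
  ("coating_tray",c0[1],[(-78,78,11,49),(-12,28,-4,64)],(-49,-26.5,63),(82,62))):
    x,f=fit(c,r,ci,h);print(nm,x[:2].round(1),np.degrees(x[2]).round(2),f.round(3))
    def tw(a,b):cc,s=np.cos(x[2]),np.sin(x[2]);return (x[0]+cc*a-s*b).round(1),(x[1]+s*a+cc*b).round(1)
    print({k:tw(*v) for k,v in (dict(pump=(0,36),spool=(-58,-26),relay=(62,-27)) if 'relay' in nm else dict(scr=(0,30),bottle=(-49,-26.5))).items()})
def roi(m,u0,u1,v0,v1):
    o=np.zeros_like(m);o[v0:v1,u0:u1]=m[v0:v1,u0:u1];n,l,s,_=cv2.connectedComponentsWithStats(o.astype(np.uint8));return l==1+np.argmax(s[1:,4])
def rep(n,m,z):
    v,u=np.nonzero(m);P=plane(np.c_[u,v],z).astype(np.float32);r=cv2.minAreaRect(P);print(n,len(u),"rect",np.round(r[0],1),np.round(r[1],1),round(r[2],1),"mean",P.mean(0).round(1),"circ",np.round(cv2.minEnclosingCircle(P)[0],1),round(cv2.minEnclosingCircle(P)[1],1));return P
I=p.astype(int);hsv=cv2.cvtColor(p,cv2.COLOR_RGB2HSV).astype(int);Z=np.where(d>0,W[...,2],0)
blue=(hsv[...,0]>95)&(hsv[...,0]<130)&(hsv[...,1]>90)
rep("spool",roi((Z>.03)&(Z<.1),295,340,250,292),.039)
rep("bottlecap",roi(blue,375,410,252,285),.088)
rep("relay",roi((Z>.012)&(Z<.1),412,448,252,285),.022)
P=rep("scr handle",roi(blue,318,345,180,240),.012)
rep("scr all",roi(blue|(gray>105),318,345,180,240),.010)
P=rep("pump",roi(blue|(gray>100),398,428,168,242),.012)
q=P[np.argsort(P[:,0])];print("ends",q[:3].mean(0),q[-3:].mean(0))
E
python3 fit.py
```

```text
relay_tray [ 480.6 -306.5] -6.67 -0.939
{'pump': (np.float64(484.8), np.float64(-270.8)), 'spool': (np.float64(420.0), np.float64(-325.6)), 'relay': (np.float64(539.1), np.float64(-340.6))}
coating_tray [473.5 306. ] -6.51 -0.961
{'scr': (np.float64(476.9), np.float64(335.8)), 'bottle': (np.float64(421.8), np.float64(285.2))}
spool 433 rect [438.6 139.2] [58.4 58.1] 81.7 mean [438.5 139. ] circ [438.6 138.8] 30.6
bottlecap 27 rect [420.1 -34.5] [35.  11.6] 73.6 mean [419.5 -33.6] circ [424.6 -35.8] 17.6
relay 293 rect [ 442.1 -142.5] [36.3 50.6] 11.1 mean [ 442.1 -142.6] circ [ 443.4 -142.3] 29.0
scr handle 334 rect [579.4 105.6] [96.5 23.6] 6.6 mean [579.  105.6] circ [579.5 104.7] 48.4
scr all 462 rect [600.  108.5] [137.5  25.5] 8.0 mean [597.4 108.3] circ [600.2 107.2] 68.8
pump 632 rect [ 607.5 -109.5] [179.7  46. ] 3.7 mean [ 602.9 -107.1] circ [ 607.3 -106.5] 90.2
ends [ 519.01996  -120.233925] [696.43146 -95.49105]
```

```bash
cat >> fit.py <<'E'
print("----")
Zm=np.where(d>0,W[...,2],0)
m=roi((Zm>.07)&(Zm<.13),375,410,252,285);rep("cap",m,.088)
m=roi((Zm>.012)&(Zm<.05),345,365,255,290);rep("tape",m,.019)
m=roi(blue|(gray>100),398,428,168,242)
P=plane(np.argwhere(m)[:,::-1],.012);
for lo in range(510,700,12):
    s=P[(P[:,0]>=lo)&(P[:,0]<lo+12)]
    if len(s):print(lo,s[:,1].min().round(),s[:,1].max().round(),end=" | ")
print()
for uv in [(173,285),(95,200),(130,235),(350,105),(350,60),(350,115),(200,112)]:
    print(uv,W[uv[1],uv[0]].round(3))
E
python3 fit.py | sed -n '/----/,$p'
cat > to.py <<'E'
import sys
from rig import get_state
import numpy as np
from scipy.spatial.transform import Rotation as Ro
# usage: to.py "x y z phi" ... (mm, deg; phi = world direction of closing axis); successive calls
s=get_state();q=s['ee_rot'];M=Ro.from_quat([q[1],q[2],q[3],q[0]]).as_matrix();p=s['position']*1000
phi=np.degrees(np.arctan2(M[1,1],M[0,1]))
print("pos",p.round(1),"phi",phi.round(1),"tilt",np.degrees(np.arccos(-M[2,2])).round(2),"w",round(s['width']*1e3,1),"f",s['contact_force'].round(1),"q",np.degrees(s['qpos']).round(0),"t",round(s['clock'],2))
for a in sys.argv[1:]:
    t=[float(v) for v in a.split()];dlt=np.array(t[:3])-p;f=np.radians(phi)
    ty=np.array([np.cos(f),np.sin(f)]);tx=np.array([-ty[1],ty[0]])
    dphi=t[3]-phi
    u=np.array([dlt[:2]@tx,dlt[:2]@ty,-dlt[2]])/25
    print(a,"->",u.round(2),"turn",round(-dphi/6,2),"rows>=",np.ceil(max(np.linalg.norm(u)/1.668,abs(dphi)/7.16)))
    p=np.array(t[:3]);phi=t[3]
E
python3 to.py "442 -142 150 11.1" "442 -142 60 11.1"
```

```text
----
cap 296 rect [435.4 -39.7] [45.4 43.3] 89.8 mean [435.7 -39.7] circ [435.3 -40.1] 23.4
tape 206 rect [437.1  47.7] [47.6 53. ] 89.4 mean [436.8  48.6] circ [436.8  49.9] 27.1
510 -123.0 -113.0 | 522 -126.0 -110.0 | 534 -126.0 -91.0 | 546 -134.0 -93.0 | 558 -135.0 -99.0 | 570 -135.0 -99.0 | 582 -128.0 -97.0 | 594 -123.0 -95.0 | 606 -116.0 -95.0 | 618 -114.0 -91.0 | 630 -112.0 -88.0 | 642 -125.0 -84.0 | 654 -112.0 -84.0 | 666 -115.0 -89.0 | 678 -98.0 -85.0 | 690 -98.0 -85.0 | 
(173, 285) [0.397 0.488 0.065]
(95, 200) [0.51  0.538 0.428]
(130, 235) [0.474 0.52  0.289]
(350, 105) [0.72  0.069 0.371]
(350, 60) [0.816 0.068 0.376]
(350, 115) [ 0.864  0.053 -0.006]
(200, 112) [0.706 0.368 0.372]
pos [136.4 558.1 252.5] phi 76.3 tilt 0.1 w 85.2 f [ 1.1 -0.3 -0.1] q [69. 16. 86. -0. 78. -7.] t 0.1
442 -142 150 11.1 -> [-18.52 -24.3    4.1 ] turn 10.86 rows>= 19.0
442 -142 60 11.1 -> [0.  0.  3.6] turn -0.0 rows>= 3.0
```

>>> drive_tool(
  rows=[
    [-0.7, -0.9, 0, 0.5],
    [-1.6, -2.1, 0.1, 1.5],
    [-2.5, -3.3, 0.3, 2.5],
    [-3.5, -4.6, 0.5, 3.5],
    [-4.5, -5.9, 0.8, 4.5],
    [-5.5, -7.2, 1.0, 5.5],
    [-6.5, -8.5, 1.2, 6.5],
    [-7.5, -9.8, 1.5, 7.5],
  ],
  grip=60,
  newtons=40,
)

```text
clock: 0.77
position: [0.2607, 0.2744, 0.2157]
ee_rot: [0.0, 0.492, 0.87, 0.0]
contact_force: [1.6, -0.6, 0.2]
width: 0.0599
gripper_force: 0.0
```

```bash
python3 to.py "442 -142 130 11.1" "442 -142 27 11.1"
```

```text
pos [260.7 274.4 215.7] phi 31.0 tilt 0.05 w 59.9 f [ 1.6 -0.6  0.2] q [ 36.   0. 111.  -0.  69.   5.] t 0.77
442 -142 130 11.1 -> [-18.01  -2.37   3.43] turn 3.32 rows>= 12.0
442 -142 27 11.1 -> [0.   0.   4.12] turn -0.0 rows>= 3.0
```

>>> drive_tool(
  rows=[
    [-1.6, -0.2, 0.3, 0.4],
    [-3.2, -0.4, 0.6, 0.8],
    [-4.8, -0.6, 0.9, 1.2],
    [-6.4, -0.8, 1.2, 1.6],
    [-8.0, -1.0, 1.5, 2.0],
    [-9.6, -1.2, 1.8, 2.4],
    [-11.2, -1.4, 2.1, 2.8],
    [-12.8, -1.6, 2.4, 3.3],
  ],
)

```text
clock: 1.43
position: [0.3924, -0.0202, 0.1554]
ee_rot: [-0.0, 0.634, 0.773, 0.0]
contact_force: [1.3, 1.2, 0.1]
width: 0.06
gripper_force: 0.0
```

```bash
python3 to.py "442 -142 130 11.1" "442 -142 27 11.1"
```

```text
pos [392.4 -20.2 155.4] phi 11.3 tilt 0.02 w 60.0 f [1.3 1.2 0.1] q [-13.   5. 116.   0.  59. -24.] t 1.43
442 -142 130 11.1 -> [-5.16  0.99  1.02] turn 0.03 rows>= 4.0
442 -142 27 11.1 -> [0.   0.   4.12] turn -0.0 rows>= 3.0
```

>>> drive_tool(
  rows=[
    [-1.4, 0.3, 0.3, 0],
    [-2.8, 0.5, 0.6, 0],
    [-4.2, 0.8, 0.9, 0],
    [-5.1, 1.0, 1.0, 0],
    [-5.16, 1.0, 1.0, 0],
    [-5.16, 1.0, 1.0, 0],
    [-5.16, 1.0, 1.0, 0],
    [-5.16, 1.0, 1.0, 0],
  ],
)

```text
clock: 2.1
position: [0.4416, -0.1384, 0.1307]
ee_rot: [-0.001, 0.633, 0.774, 0.0]
contact_force: [-0.2, 1.0, -1.5]
width: 0.0601
gripper_force: 0.0
```

```bash
python3 - <<'E'
from rig import eyes
import numpy as np,cv2
k=eyes.camera_info("wrist");p,d=eyes.get_image("wrist");np.savez("pics/w1.npz",p=p,d=d,**k)
cv2.imwrite("pics/w1.png",p[...,::-1])
E
python3 to.py "442 -142 27 11.1"
```

```text
pos [ 441.8 -138.4  130.9] phi 11.5 tilt 0.05 w 59.8 f [ 0.1 -0.3  0.3] q [-26.  12. 110.   0.  57. -38.] t 2.15
442 -142 27 11.1 -> [-0.14 -0.02  4.15] turn 0.07 rows>= 3.0
```

View pics/w1.png

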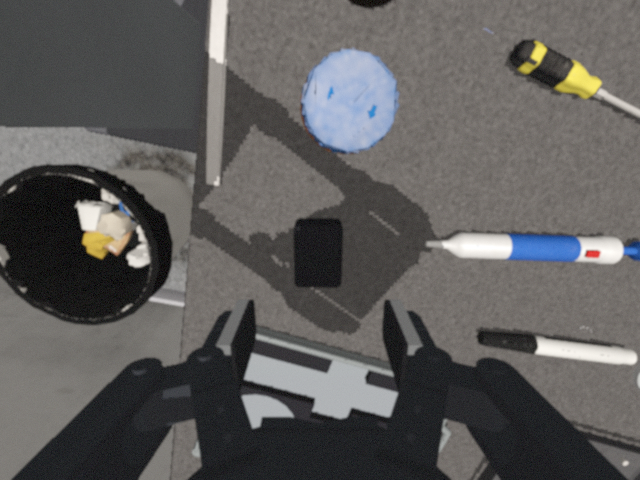

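```bash
cat > wp.py <<'E'
from h import *
def wplane(n,uv,z):
    K=np.load(f"pics/{n}.npz");R,t=K['R'],K['t'];uv=np.asarray(uv,float)
    r=np.c_[(uv[:,0]-K['cx'])/K['fx'],(uv[:,1]-K['cy'])/K['fy'],np.ones(len(uv))]@R
    o=-R.T@t; return ((o+r*((z-o[2])/r[:,2])[:,None])[:,:2]*1000).round(1)
E
python3 - <<'E'
from wp import *
print("relay",wplane("w1",[(318,252)],.022),"cap",wplane("w1",[(350,101)],.088),"pump",wplane("w1",[(428,244),(455,245),(617,250)],.011))
E
```

```text
relay [[ 441.4 -141.8]] cap [[436.5 -43.6]] pump [[ 523.1 -122.7]
 [ 543.5 -119.4]
 [ 666.4  -98.4]]
```

>>> drive_tool(
  rows=[
    [-0.15, 0, 0.8, 0.1],
    [-0.15, 0, 2.0, 0.1],
    [-0.15, 0, 3.0, 0.1],
    [-0.15, 0, 3.6, 0.1],
    [-0.15, 0, 3.9, 0.1],
    [-0.15, 0, 4.1, 0.1],
    [-0.15, 0, 4.15, 0.1],
    [-0.15, 0, 4.15, 0.1],
  ],
)

```text
clock: 2.82
position: [0.4437, -0.1432, 0.0276]
ee_rot: [0.001, 0.637, 0.771, 0.0]
contact_force: [-0.1, 0.5, 0.2]
width: 0.0601
gripper_force: 0.0
```

>>> drive_tool(
  rows=[
    [0, 0, 0, 0],
    [0, 0, 0, 0],
    [0, 0, 0, 0],
    [0, 0, 0, 0],
    [0, 0, 0, 0],
    [0, 0, 0, 0],
    [0, 0, 0, 0],
    [0, 0, 0, 0],
  ],
  grip=20,
  newtons=40,
)

```text
clock: 3.48
position: [0.444, -0.1437, 0.0281]
ee_rot: [0.001, 0.637, 0.771, 0.0]
contact_force: [-0.7, 0.8, 6.4]
width: 0.0351
gripper_force: 41.2
```

```bash
python3 to.py "442 -142 130 11.1" "539 -340.5 130 83.3" "539 -340.5 32 83.3"
```

```text
pos [ 444.  -143.7   28.1] phi 10.9 tilt 0.12 w 35.1 f [-0.7  0.8  6.4] q [-26.  21. 117.   0.  42. -37.] t 3.48
442 -142 130 11.1 -> [ 0.08 -0.07 -4.08] turn -0.04 rows>= 3.0
539 -340.5 130 83.3 -> [-8.54  2.28 -0.  ] turn -12.03 rows>= 11.0
539 -340.5 32 83.3 -> [0.   0.   3.92] turn -0.0 rows>= 3.0
```

>>> drive_tool(
  rows=[
    [0, 0, -0.8, 0],
    [0, 0, -2.0, 0],
    [-0.4, 0.1, -2.9, -0.8],
    [-1.3, 0.4, -3.1, -1.9],
    [-2.5, 0.7, -3.2, -3.0],
    [-3.8, 1.0, -3.2, -4.1],
    [-5.0, 1.3, -3.2, -5.2],
    [-6.0, 1.6, -3.2, -6.3],
  ],
)

```text
clock: 4.15
position: [0.5115, -0.2854, 0.1075]
ee_rot: [0.001, 0.351, 0.937, -0.0]
contact_force: [0.5, 0.0, -0.1]
width: 0.035
gripper_force: 40.4
```

```bash
python3 to.py "539 -340.5 110 83.3" "539 -340.5 33 83.3"
```

```text
pos [ 511.5 -285.4  107.5] phi 48.9 tilt 0.1 w 35.0 f [ 0.5  0.  -0.1] q [-36.  23.  97.  -0.  59. -85.] t 4.15
539 -340.5 110 83.3 -> [-2.28 -0.94 -0.1 ] turn -5.73 rows>= 5.0
539 -340.5 33 83.3 -> [0.   0.   3.08] turn -0.0 rows>= 2.0
```

>>> drive_tool(
  rows=[
    [-0.6, -0.2, 0, -1.1],
    [-1.2, -0.4, 0, -2.2],
    [-1.8, -0.7, 0, -3.3],
    [-2.3, -0.9, 0, -4.4],
    [-2.3, -0.95, 0, -5.4],
    [-2.3, -0.95, 0, -5.75],
    [-2.3, -0.95, 0, -5.75],
    [-2.3, -0.95, 0, -5.75],
  ],
)

```text
clock: 4.82
position: [0.538, -0.3389, 0.1069]
ee_rot: [-0.0, 0.06, 0.998, 0.0]
contact_force: [-0.5, 0.1, -0.9]
width: 0.0349
gripper_force: 40.4
```

```bash
python3 - <<'E'
from rig import eyes
import numpy as np,cv2
k=eyes.camera_info("wrist");p,d=eyes.get_image("wrist");np.savez("pics/w2.npz",p=p,d=d,**k)
cv2.imwrite("pics/w2.png",p[...,::-1])
E
python3 to.py "539 -340.5 33 83.3"
```

```text
pos [ 538.1 -338.8  107. ] phi 83.1 tilt 0.02 w 35.0 f [-0.2  0.3 -1. ] q [ -38.   27.   90.    0.   63. -122.] t 4.87
539 -340.5 33 83.3 -> [-0.04 -0.06  2.96] turn -0.03 rows>= 2.0
```

View pics/w2.png

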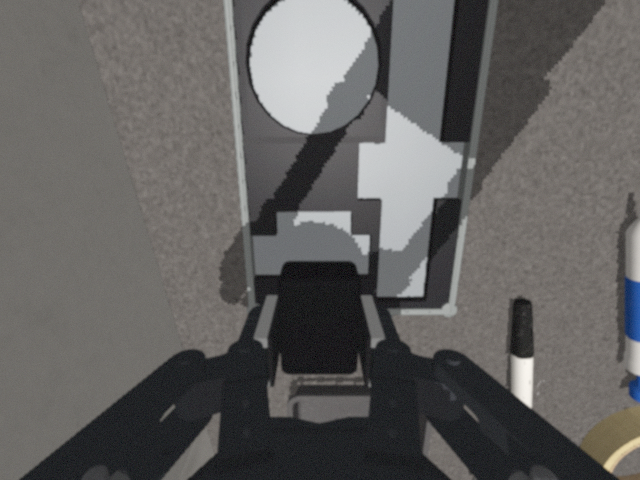

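```bash
python3 - <<'E'
from wp import *
print("spool",wplane("w2",[(315,66)],.004),"slotnotch corner",wplane("w2",[(358,198),(358,143)],.012), "slot end",wplane("w2",[(402,297)],.004))
import numpy as np
a=np.radians(-6.67);f=lambda x,y:(480.6+np.cos(a)*x-np.sin(a)*y,-306.5+np.sin(a)*x+np.cos(a)*y)
print("pred",f(-58,-26),f(22,2),f(-14,2),f(96.5,36))
E
```

```text
spool [[ 419.6 -328.2]] slotnotch corner [[ 500.8 -310. ]
 [ 466.5 -307.1]] slot end [[ 581.2 -282.7]]
pred (np.float64(419.9726489281063), np.float64(-325.587281158021)) (np.float64(502.6833966414685), np.float64(-307.0688521561712)) (np.float64(466.9270589677007), np.float64(-302.8874270211849)) (np.float64(580.6282747327249), np.float64(-281.9522047019593))
```

>>> drive_tool(
  rows=[
    [-0.05, -0.05, 0.7, 0],
    [-0.05, -0.05, 1.6, 0],
    [-0.05, -0.05, 2.2, 0],
    [-0.05, -0.05, 2.5, 0],
    [-0.05, -0.05, 2.7, 0],
    [-0.05, -0.05, 2.8, 0],
    [-0.05, -0.05, 2.8, 0],
    [-0.05, -0.05, 2.8, 0],
  ],
)

```text
clock: 5.53
position: [0.5399, -0.3407, 0.0378]
ee_rot: [0.001, 0.06, 0.998, -0.0]
contact_force: [-0.2, -0.4, -1.3]
width: 0.0353
gripper_force: 40.4
```

```bash
python3 to.py "539 -340.5 33 83.3"
```

```text
pos [ 539.9 -340.7   37.8] phi 83.2 tilt 0.09 w 35.3 f [-0.2 -0.4 -1.3] q [ -38.   31.   94.    0.   54. -122.] t 5.53
539 -340.5 33 83.3 -> [0.04 0.   0.19] turn -0.02 rows>= 1.0
```

>>> drive_tool(
  rows=[
    [0, -0.06, 0.1, 0],
    [0, -0.06, 0.2, 0],
    [0, -0.06, 0.2, 0],
    [0, -0.06, 0.2, 0],
    [0, -0.06, 0.2, 0],
    [0, -0.06, 0.2, 0],
    [0, -0.06, 0.2, 0],
    [0, -0.06, 0.2, 0],
  ],
)

```text
clock: 6.2
position: [0.5393, -0.3419, 0.0322]
ee_rot: [0.0, 0.06, 0.998, -0.0]
contact_force: [-0.5, 0.7, 0.6]
width: 0.0351
gripper_force: 40.4
```

>>> drive_tool(
  rows=[
    [0, 0, 0, 0],
    [0, 0, 0, 0],
    [0, 0, 0, 0],
    [0, 0, 0, 0],
    [0, 0, 0, 0],
    [0, 0, -0.5, 0],
    [0, 0, -1.5, 0],
    [0, 0, -3.0, 0],
  ],
  grip=43,
)

```text
clock: 6.87
position: [0.5371, -0.3402, 0.1043]
ee_rot: [-0.003, 0.06, 0.998, 0.002]
contact_force: [0.0, -0.6, 0.1]
width: 0.0431
gripper_force: 0.0
```

```bash
python3 to.py "608 -107 110 99.5" "608 -107 26 99.5"
```

```text
pos [ 537.1 -340.2  104.3] phi 83.2 tilt 0.48 w 43.1 f [ 0.  -0.6  0.1] q [ -39.   27.   90.    0.   63. -122.] t 6.87
608 -107 110 99.5 -> [-1.7   9.6  -0.23] turn -2.72 rows>= 6.0
608 -107 26 99.5 -> [0.   0.   3.36] turn -0.0 rows>= 3.0
```

>>> drive_tool(
  rows=[
    [-0.2, 1.0, -0.3, -0.4],
    [-0.5, 2.6, -0.3, -1.0],
    [-0.8, 4.2, -0.3, -1.6],
    [-1.0, 5.8, -0.3, -2.2],
    [-1.3, 7.4, -0.3, -2.7],
    [-1.6, 9.0, -0.3, -2.7],
    [-1.7, 9.6, -0.3, -2.7],
    [-1.7, 9.6, -0.3, -2.7],
  ],
  grip=55,
)

```text
clock: 7.53
position: [0.6107, -0.1047, 0.1146]
ee_rot: [0.0, -0.084, 0.996, 0.001]
contact_force: [-0.7, -0.4, -0.1]
width: 0.0551
gripper_force: 0.0
```

```bash
python3 - <<'E'
from rig import eyes
import numpy as np,cv2
k=eyes.camera_info("wrist");p,d=eyes.get_image("wrist");np.savez("pics/w3.npz",p=p,d=d,**k)
a,_=eyes.get_image("top")
cv2.imwrite("pics/w3.png",np.hstack([cv2.resize(p,(480,360)),cv2.resize(a[195:310,450:540],(282,360),interpolation=cv2.INTER_CUBIC)])[...,::-1])
E
python3 to.py "608 -107 26 99.5"
```

```text
pos [ 610.  -108.5  114.5] phi 99.5 tilt 0.05 w 55.0 f [ 0.2 -0.7  0.2] q [ -16.   25.   92.   -0.   62. -116.] t 7.63
608 -107 26 99.5 -> [0.07 0.07 3.54] turn -0.01 rows>= 3.0
```

View pics/w3.png

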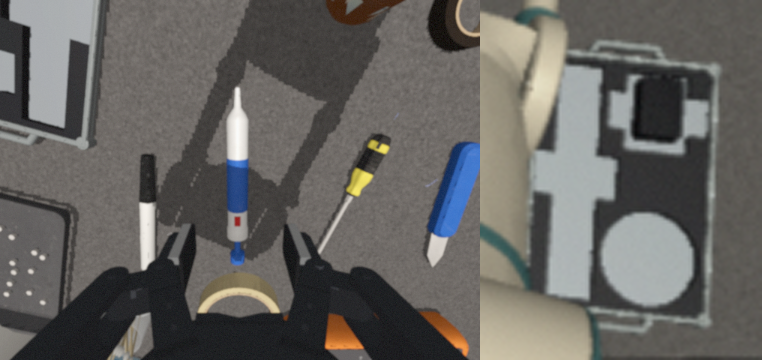

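```bash
python3 - <<'E'
from wp import *
P=wplane("w3",[(316,117),(316,353)],.011);print(P,P.mean(0),np.degrees(np.arctan2(*(P[1]-P[0])[::-1])))
E
```

```text
[[ 521.9 -122.8]
 [ 696.3  -93.8]] [ 609.1 -108.3] 9.441010779024024
```

>>> drive_tool(
  rows=[
    [0, 0, 0.7, 0],
    [0, 0, 1.7, 0],
    [0, 0, 2.6, 0],
    [0, 0, 3.1, 0],
    [0, 0, 3.3, 0],
    [0, 0, 3.4, 0],
    [0, 0, 3.46, 0],
    [0, 0, 3.46, 0],
  ],
)

```text
clock: 8.3
position: [0.6105, -0.1096, 0.0287]
ee_rot: [0.001, -0.081, 0.997, -0.0]
contact_force: [0.3, 0.3, 0.1]
width: 0.0551
gripper_force: 0.0
```

>>> drive_tool(
  rows=[
    [0, 0, 0, 0],
    [0, 0, 0, 0],
    [0, 0, 0, 0],
    [0, 0, 0, 0],
    [0, 0, 0, 0],
    [0, 0, 0, 0],
    [0, 0, 0, 0],
    [0, 0, 0, 0],
  ],
  grip=10,
)

```text
clock: 8.97
position: [0.6108, -0.1087, 0.0291]
ee_rot: [0.001, -0.082, 0.997, -0.0]
contact_force: [0.0, -0.2, 5.4]
width: 0.0195
gripper_force: 40.3
```

```bash
python3 to.py "488 -272.5 110 83.3" "488 -272.5 34 83.3"
```

```text
pos [ 610.8 -108.7   29.1] phi 99.4 tilt 0.12 w 19.5 f [ 0.  -0.2  5.4] q [ -17.   31.   97.    0.   52. -116.] t 8.97
488 -272.5 110 83.3 -> [ 5.91 -5.66 -3.24] turn 2.68 rows>= 6.0
488 -272.5 34 83.3 -> [0.   0.   3.04] turn -0.0 rows>= 2.0
```

>>> drive_tool(
  rows=[
    [0, 0, -0.8, 0],
    [0.1, -0.1, -2.0, 0.2],
    [1.0, -1.0, -2.9, 0.6],
    [2.2, -2.1, -3.2, 1.2],
    [3.4, -3.2, -3.2, 1.8],
    [4.6, -4.4, -3.2, 2.4],
    [5.5, -5.3, -3.2, 2.7],
    [5.9, -5.7, -3.2, 2.7],
  ],
)

```text
clock: 9.63
position: [0.4848, -0.2759, 0.1079]
ee_rot: [-0.001, 0.061, 0.998, -0.001]
contact_force: [0.7, 0.9, -0.6]
width: 0.0201
gripper_force: 39.6
```

>>> drive_tool(
  rows=[
    [0, 0, 0, 0],
    [0, 0, 0, 0],
    [0, 0, 0, 0],
    [0, 0, 0, 0],
    [0, 0, 0, 0],
    [0, 0, 0, 0],
    [0, 0, 0, 0],
    [0, 0, 0, 0],
  ],
)

```text
clock: 10.3
position: [0.4879, -0.2727, 0.108]
ee_rot: [0.0, 0.059, 0.998, 0.0]
contact_force: [0.3, -0.5, -0.3]
width: 0.0199
gripper_force: 39.6
```

```bash
python3 to.py "489.5 -273 45 83.3" "489.5 -273 33.5 83.3"
```

```text
pos [ 487.9 -272.7  108. ] phi 83.2 tilt 0.01 w 19.9 f [ 0.3 -0.5 -0.3] q [ -36.   21.  100.    0.   58. -120.] t 10.3
489.5 -273 45 83.3 -> [-0.06 -0.    2.52] turn -0.01 rows>= 2.0
489.5 -273 33.5 83.3 -> [0.   0.   0.46] turn -0.0 rows>= 1.0
```

>>> drive_tool(
  rows=[
    [-0.06, 0, 0.7, 0],
    [-0.06, 0, 1.6, 0],
    [-0.06, 0, 2.2, 0],
    [-0.06, 0, 2.5, 0],
    [-0.06, 0, 2.7, 0],
    [-0.06, 0, 2.8, 0],
    [-0.06, 0, 2.9, 0],
    [-0.06, 0, 2.98, 0],
  ],
)

```text
clock: 10.97
position: [0.4897, -0.2738, 0.0341]
ee_rot: [0.001, 0.06, 0.998, -0.0]
contact_force: [0.3, 0.2, -1.5]
width: 0.02
gripper_force: 39.6
```

```bash
python3 to.py "489.5 -273 33 83.3"
```

```text
pos [ 489.7 -273.8   34.1] phi 83.2 tilt 0.09 w 20.0 f [ 0.3  0.2 -1.5] q [ -36.   26.  105.    0.   48. -119.] t 10.97
489.5 -273 33 83.3 -> [0.01 0.03 0.04] turn -0.02 rows>= 1.0
```

>>> drive_tool(
  rows=[
    [0, 0, 0.04, 0],
    [0, 0, 0.04, 0],
    [0, 0, 0.04, 0],
    [0, 0, 0.04, 0],
    [0, 0, 0.04, 0],
    [0, 0, 0.04, 0],
    [0, 0, 0.04, 0],
    [0, 0, 0.04, 0],
  ],
  grip=28,
)

```text
clock: 11.63
position: [0.4891, -0.2734, 0.0326]
ee_rot: [0.0, 0.06, 0.998, 0.0]
contact_force: [-0.4, 0.5, -0.6]
width: 0.028
gripper_force: 0.0
```

>>> drive_tool(
  rows=[
    [0, 0, -0.5, 0],
    [0, 0, -1.5, 0],
    [0, 0, -3.0, 0],
    [0, 0, -4.5, 0],
    [0, 0, -4.5, 1.0],
    [0, 0, -4.5, 2.1],
    [0, 0, -4.5, 3.2],
    [0, 0, -4.5, 4.3],
  ],
)

```text
clock: 12.3
position: [0.4891, -0.2733, 0.1455]
ee_rot: [0.0, 0.284, 0.959, -0.0]
contact_force: [0.1, -0.4, 0.6]
width: 0.028
gripper_force: 0.0
```

```bash
python3 to.py "438.5 139 150 -6" "438.5 139 43 -6"
```

```text
pos [ 489.1 -273.3  145.5] phi 57.0 tilt 0.04 w 28.0 f [ 0.1 -0.4  0.6] q [-36.  19.  98.   0.  63. -93.] t 12.3
438.5 139 150 -6 -> [10.67 12.74 -0.18] turn 10.51 rows>= 10.0
438.5 139 43 -6 -> [0.   0.   4.28] turn -0.0 rows>= 3.0
```

>>> drive_tool(
  rows=[
    [0.7, 0.8, -0.2, 0.8],
    [1.7, 2.0, -0.2, 1.9],
    [2.8, 3.3, -0.2, 3.0],
    [3.8, 4.5, -0.2, 4.1],
    [4.8, 5.8, -0.2, 5.2],
    [5.8, 7.0, -0.2, 6.3],
    [6.9, 8.2, -0.2, 7.4],
    [7.9, 9.4, -0.2, 8.5],
  ],
  grip=85,
)

```text
clock: 12.97
position: [0.4505, 0.0215, 0.1502]
ee_rot: [-0.0, 0.659, 0.752, 0.0]
contact_force: [0.8, 0.4, 0.5]
width: 0.0847
gripper_force: 0.0
```

```bash
python3 to.py "438.5 139 140 -6" "438.5 139 43 -6"
```

```text
pos [450.5  21.5 150.2] phi 7.5 tilt 0.01 w 84.7 f [0.8 0.4 0.5] q [ -6.  10. 110.   0.  60. -14.] t 12.97
438.5 139 140 -6 -> [4.72 0.14 0.41] turn 2.25 rows>= 3.0
438.5 139 43 -6 -> [0.   0.   3.88] turn -0.0 rows>= 3.0
```

>>> drive_tool(
  rows=[
    [1.5, 0.1, 0.2, 0.8],
    [3.0, 0.1, 0.4, 1.6],
    [4.2, 0.15, 0.4, 2.25],
    [4.72, 0.15, 0.4, 2.25],
    [4.72, 0.15, 0.4, 2.25],
    [4.72, 0.15, 0.4, 2.25],
    [4.72, 0.15, 0.4, 2.25],
    [4.72, 0.15, 0.4, 2.25],
  ],
)

```text
clock: 13.63
position: [0.4392, 0.1362, 0.1401]
ee_rot: [0.0, 0.742, 0.671, -0.0]
contact_force: [0.4, 0.7, 0.1]
width: 0.0847
gripper_force: 0.0
```

```bash
python3 - <<'E'
from rig import eyes
import numpy as np,cv2
k=eyes.camera_info("wrist");p,d=eyes.get_image("wrist");np.savez("pics/w4.npz",p=p,d=d,**k)
a,_=eyes.get_image("top")
cv2.imwrite("pics/w4.png",np.hstack([cv2.resize(p,(480,360)),cv2.resize(a[195:310,450:540],(282,360),interpolation=cv2.INTER_CUBIC)])[...,::-1])
E
python3 to.py "438.5 139 43 -6"
```

```text
pos [439.2 136.2 140.1] phi -5.8 tilt 0.01 w 84.6 f [0.2 0.3 0.1] q [  9.  12. 110.  -0.  59.  14.] t 13.73
438.5 139 43 -6 -> [ 0.11 -0.04  3.88] turn 0.04 rows>= 3.0
```

View pics/w4.png

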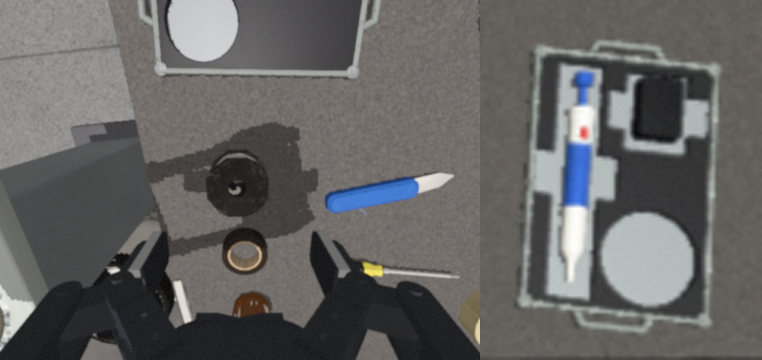

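```bash
python3 - <<'E'
from wp import *
P=wplane("w4",[(316,249)],.039);print(P, wplane("w4",[(271,35)],.004))
p,d,W=load("w4");m=(d>0)&(W[...,2]>.03)&(W[...,2]<.06)
m[:150]=0;m[310:]=0;m[:,:240]=0;m[:,420:]=0
Q=W[m];print(m.sum(),Q.min(0),Q.max(0))
E
```

```text
[[437.7 138. ]] [[421.7 280.2]]
5138 [0.40757142 0.10672894 0.03027218] [0.4672504  0.16704333 0.04115248]
```

>>> drive_tool(
  rows=[
    [0.1, 0, 0.7, 0],
    [0.1, 0, 1.6, 0],
    [0.1, 0, 2.1, 0],
    [0.1, 0, 2.3, 0],
    [0.1, 0, 2.4, 0],
    [0.1, 0, 2.4, 0],
    [0.1, 0, 2.4, 0],
    [0.1, 0, 2.4, 0],
  ],
)

```text
clock: 14.4
position: [0.44, 0.1396, 0.0809]
ee_rot: [0.001, 0.741, 0.671, 0.001]
contact_force: [-0.7, 0.3, -0.0]
width: 0.085
gripper_force: 0.0
```

```bash
python3 to.py "438.5 139 38 -6"
```

```text
pos [440.  139.6  80.9] phi -5.7 tilt 0.11 w 85.0 f [-0.7  0.3 -0. ] q [  9.  16. 114.   0.  50.  15.] t 14.4
438.5 139 38 -6 -> [-0.03 -0.06  1.71] turn 0.05 rows>= 2.0
```

>>> drive_tool(
  rows=[
    [-0.07, -0.08, 0.4, 0],
    [-0.07, -0.08, 1.0, 0],
    [-0.07, -0.08, 1.4, 0],
    [-0.07, -0.08, 1.6, 0],
    [-0.07, -0.08, 1.7, 0],
    [-0.07, -0.08, 1.72, 0],
    [-0.07, -0.08, 1.72, 0],
    [-0.07, -0.08, 1.72, 0],
  ],
)

```text
clock: 15.07
position: [0.4376, 0.1382, 0.0376]
ee_rot: [0.0, 0.741, 0.671, 0.001]
contact_force: [0.8, 0.0, -0.3]
width: 0.085
gripper_force: 0.0
```

>>> drive_tool(
  rows=[
    [0, 0, 0, 0],
    [0, 0, 0, 0],
    [0, 0, 0, 0],
    [0, 0, 0, 0],
    [0, 0, 0, 0],
    [0, 0, 0, 0],
    [0, 0, 0, 0],
    [0, 0, 0, 0],
  ],
  grip=50,
  newtons=55,
)

```text
clock: 15.73
position: [0.4376, 0.1381, 0.0379]
ee_rot: [0.0, 0.741, 0.671, 0.001]
contact_force: [-0.6, 0.2, 6.4]
width: 0.0602
gripper_force: 59.0
```

```bash
python3 to.py "438.5 139 165 -6.5" "420 -327 165 -6.5" "420 -327 43 -6.5"
```

```text
pos [437.6 138.1  37.9] phi -5.7 tilt 0.07 w 60.2 f [-0.6  0.2  6.4] q [  9.  20. 118.   0.  43.  14.] t 15.73
438.5 139 165 -6.5 -> [ 0.04  0.03 -5.08] turn 0.14 rows>= 4.0
420 -327 165 -6.5 -> [-18.6    1.37  -0.  ] turn -0.0 rows>= 12.0
420 -327 43 -6.5 -> [0.   0.   4.88] turn -0.0 rows>= 3.0
```

>>> drive_tool(
  rows=[
    [0, 0, -0.5, 0],
    [0, 0, -1.4, 0],
    [0, 0, -2.6, 0],
    [0, 0, -3.8, 0],
    [-0.4, 0, -4.6, 0],
    [-1.2, 0.1, -5.0, 0],
    [-2.3, 0.2, -5.0, 0],
    [-3.6, 0.3, -5.0, 0],
  ],
)

```text
clock: 16.4
position: [0.4358, 0.0477, 0.1629]
ee_rot: [0.001, 0.74, 0.672, 0.001]
contact_force: [1.4, -0.1, -3.1]
width: 0.06
gripper_force: 61.5
```

>>> drive_tool(
  rows=[
    [-1.4, 0.1, 0, 0],
    [-2.9, 0.2, 0, 0],
    [-4.4, 0.3, 0, 0],
    [-5.9, 0.4, 0, 0],
    [-7.4, 0.5, 0, 0],
    [-8.9, 0.7, 0, 0],
    [-10.4, 0.8, 0, 0],
    [-11.8, 0.9, 0, 0],
  ],
)

```text
clock: 17.07
position: [0.4281, -0.2499, 0.1617]
ee_rot: [-0.0, 0.741, 0.671, -0.0]
contact_force: [0.9, 0.6, -2.8]
width: 0.0598
gripper_force: 61.5
```

```bash
python3 to.py "420 -327 120 -6.5"
```

```text
pos [ 428.1 -249.9  161.7] phi -5.7 tilt 0.04 w 59.8 f [ 0.9  0.6 -2.8] q [-38.  13. 104.  -0.  63. -33.] t 17.07
420 -327 120 -6.5 -> [-3.1  -0.01  1.67] turn 0.13 rows>= 3.0
```

>>> drive_tool(
  rows=[
    [-1.0, 0, 0.2, 0.1],
    [-1.9, 0, 0.5, 0.1],
    [-2.5, 0, 0.9, 0.1],
    [-2.9, 0, 1.3, 0.1],
    [-3.0, 0, 1.6, 0.1],
    [-3.0, 0, 1.7, 0.1],
    [-3.0, 0, 1.7, 0.1],
    [-3.0, 0, 1.7, 0.1],
  ],
)

```text
clock: 17.73
position: [0.4215, -0.3212, 0.1193]
ee_rot: [-0.001, 0.744, 0.668, 0.0]
contact_force: [-0.2, 0.2, -2.7]
width: 0.0598
gripper_force: 61.4
```

```bash
python3 to.py "420 -327 43 -6.5"
```

```text
pos [ 421.5 -321.2  119.3] phi -6.2 tilt 0.09 w 59.8 f [-0.2  0.2 -2.7] q [-45.  18. 103.   0.  58. -39.] t 17.73
420 -327 43 -6.5 -> [-0.24 -0.04  3.05] turn 0.05 rows>= 2.0
```

>>> drive_tool(
  rows=[
    [-0.18, -0.04, 0.6, 0],
    [-0.18, -0.04, 1.4, 0],
    [-0.18, -0.04, 2.1, 0],
    [-0.18, -0.04, 2.5, 0],
    [-0.18, -0.04, 2.6, 0],
    [-0.18, -0.04, 2.7, 0],
    [-0.18, -0.04, 2.75, 0],
    [-0.18, -0.04, 2.75, 0],
  ],
)

```text
clock: 18.4
position: [0.4206, -0.3273, 0.0515]
ee_rot: [0.001, 0.745, 0.668, 0.0]
contact_force: [0.8, -0.7, -3.5]
width: 0.0602
gripper_force: 61.4
```

```bash
python3 to.py "420 -327 42 -6.5"
```

```text
pos [ 420.6 -327.3   51.5] phi -6.2 tilt 0.09 w 60.2 f [ 0.8 -0.7 -3.5] q [-45.  23. 108.   0.  49. -39.] t 18.4
420 -327 42 -6.5 -> [ 0.01 -0.03  0.38] turn 0.04 rows>= 1.0
```

>>> drive_tool(
  rows=[
    [0, 0, 0.1, 0],
    [0, 0, 0.2, 0],
    [0, 0, 0.3, 0],
    [0, 0, 0.36, 0],
    [0, 0, 0.36, 0],
    [0, 0, 0.36, 0],
    [0, 0, 0.36, 0],
    [0, 0, 0.36, 0],
  ],
)

```text
clock: 19.07
position: [0.42, -0.3271, 0.042]
ee_rot: [0.0, 0.745, 0.667, 0.0]
contact_force: [-0.7, 0.9, 2.0]
width: 0.0598
gripper_force: 61.9
```

```bash
python3 to.py "420 -327 42 -6.5"
```

```text
pos [ 420.  -327.1   42. ] phi -6.3 tilt 0.0 w 59.8 f [-0.7  0.9  2. ] q [-45.  24. 108.   0.  48. -39.] t 19.07
420 -327 42 -6.5 -> [ 0.  0. -0.] turn 0.04 rows>= 1.0
```

>>> drive_tool(
  rows=[
    [0, 0, 0, 0],
    [0, 0, 0, 0],
    [0, 0, 0, 0],
    [0, 0, 0, 0],
    [0, 0, -0.4, 0],
    [0, 0, -1.2, 0],
    [0, 0, -2.4, 0],
    [0, 0, -3.8, 0],
  ],
  grip=75,
)

```text
clock: 19.73
position: [0.4191, -0.3261, 0.1371]
ee_rot: [-0.002, 0.745, 0.667, -0.0]
contact_force: [0.7, 0.0, -0.1]
width: 0.0752
gripper_force: 0.0
```

```bash
python3 to.py "435.5 -42 150 -6.5" "435.5 -42 59 -6.5"
```

```text
pos [ 419.1 -326.1  137.1] phi -6.3 tilt 0.21 w 75.2 f [ 0.7  0.  -0.1] q [-45.  18. 102.   0.  61. -39.] t 19.73
435.5 -42 150 -6.5 -> [11.37 -0.59 -0.52] turn 0.04 rows>= 7.0
435.5 -42 59 -6.5 -> [0.   0.   3.64] turn -0.0 rows>= 3.0
```

>>> drive_tool(
  rows=[
    [0.8, 0, -0.6, 0],
    [2.2, -0.1, -0.8, 0],
    [3.8, -0.2, -0.8, 0],
    [5.4, -0.3, -0.8, 0],
    [7.0, -0.4, -0.8, 0],
    [8.6, -0.5, -0.8, 0],
    [10.2, -0.5, -0.8, 0],
    [11.4, -0.6, -0.8, 0],
  ],
)

```text
clock: 20.4
position: [0.4362, -0.0394, 0.1577]
ee_rot: [0.0, 0.744, 0.668, 0.001]
contact_force: [0.4, -0.2, -0.6]
width: 0.0749
gripper_force: 0.0
```

>>> drive_tool(
  rows=[
    [0, 0, 0, 0],
    [0, 0, 0, 0],
    [0, 0, 0, 0],
    [0, 0, 0, 0],
    [0, 0, 0, 0],
    [0, 0, 0, 0],
    [0, 0, 0, 0],
    [0, 0, 0, 0],
  ],
)

```text
clock: 21.07
position: [0.4362, -0.0427, 0.1567]
ee_rot: [-0.0, 0.745, 0.667, -0.0]
contact_force: [-0.3, -1.5, 0.7]
width: 0.075
gripper_force: 0.0
```

```bash
python3 - <<'E'
from rig import eyes
import numpy as np,cv2
k=eyes.camera_info("wrist");p,d=eyes.get_image("wrist");np.savez("pics/w5.npz",p=p,d=d,**k)
a,_=eyes.get_image("top")
cv2.imwrite("pics/w5.png",np.hstack([cv2.resize(p,(480,360)),cv2.resize(a[195:310,450:540],(282,360),interpolation=cv2.INTER_CUBIC)])[...,::-1])
from h import *
p,d,W=load("w5");m=(d>0)&(W[...,2]>.08)&(W[...,2]<.1)&(abs(W[...,0]-.435)<.06)&(abs(W[...,1]+.04)<.05)
Q=W[m];print(m.sum(),Q.min(0),Q.max(0))
E
python3 to.py "435.5 -41 59 -6.5"
```

```text
3820 [ 0.41425473 -0.06477009  0.08000548] [ 0.45911756 -0.02095101  0.09063912]
pos [436.2 -42.4 156.7] phi -6.3 tilt 0.01 w 75.0 f [ 0.8  0.  -0.8] q [-15.   9. 111.   0.  61.  -8.] t 21.17
435.5 -41 59 -6.5 -> [ 0.05 -0.03  3.91] turn 0.03 rows>= 3.0
```

View pics/w5.png

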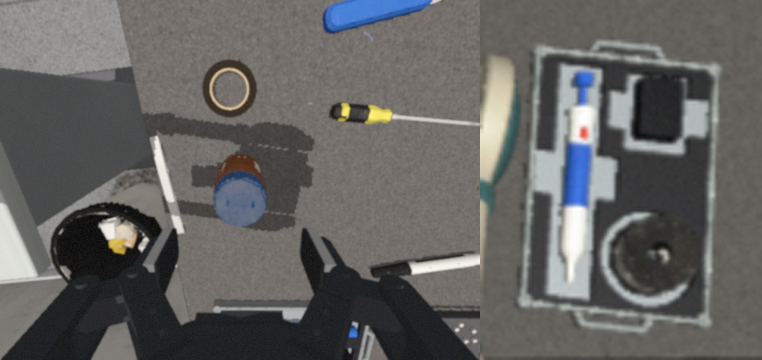

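>>> drive_tool(
  rows=[
    [0, 0, 0.5, 0],
    [0, 0, 1.3, 0],
    [0, 0, 2.2, 0],
    [0, 0, 3.0, 0],
    [0, 0, 3.5, 0],
    [0, 0, 3.8, 0],
    [0, 0, 3.95, 0],
    [0, 0, 3.95, 0],
  ],
)

```text
clock: 21.83
position: [0.4361, -0.0421, 0.0576]
ee_rot: [-0.0, 0.745, 0.667, -0.0]
contact_force: [-0.3, -0.0, 0.2]
width: 0.0753
gripper_force: 0.0
```

>>> drive_tool(
  rows=[
    [0, 0, 0, 0],
    [0, 0, 0, 0],
    [0, 0, 0, 0],
    [0, 0, 0, 0],
    [0, 0, 0, 0],
    [0, 0, 0, 0],
    [0, 0, 0, 0],
    [0, 0, 0, 0],
  ],
  grip=36,
  newtons=40,
)

```text
clock: 22.5
position: [0.4368, -0.0422, 0.0591]
ee_rot: [0.001, 0.745, 0.667, 0.001]
contact_force: [-1.6, -0.4, 6.3]
width: 0.0449
gripper_force: 41.1
```

```bash
python3 to.py "436 -42 150 -6.5" "422 283.5 150 -6.5" "422 283.5 63 -6.5"
```

```text
pos [436.8 -42.2  59.1] phi -6.3 tilt 0.11 w 44.9 f [-1.6 -0.4  6.3] q [-15.  16. 119.   0.  45.  -8.] t 22.5
436 -42 150 -6.5 -> [ 0.01 -0.03 -3.64] turn 0.04 rows>= 3.0
422 283.5 150 -6.5 -> [12.87 -2.03 -0.  ] turn -0.0 rows>= 8.0
422 283.5 63 -6.5 -> [0.   0.   3.48] turn -0.0 rows>= 3.0
```

>>> drive_tool(
  rows=[
    [0, 0, -0.3, 0],
    [0, 0, -1.0, 0],
    [0.1, 0, -1.8, 0],
    [0.5, 0, -2.5, 0],
    [1.2, -0.1, -2.9, 0],
    [2.1, -0.3, -3.0, 0],
    [3.1, -0.5, -3.0, 0],
    [4.2, -0.7, -3.0, 0],
  ],
)

```text
clock: 23.17
position: [0.4303, 0.0648, 0.134]
ee_rot: [0.001, 0.745, 0.667, 0.001]
contact_force: [0.2, 0.1, -0.8]
width: 0.045
gripper_force: 41.3
```

>>> drive_tool(
  rows=[
    [1.2, -0.2, 0, 0],
    [2.4, -0.4, 0, 0],
    [3.6, -0.6, 0, 0],
    [4.8, -0.8, 0, 0],
    [5.9, -1.0, 0, 0],
    [6.8, -1.1, 0, 0],
    [7.5, -1.2, 0, 0],
    [8.0, -1.3, 0, 0],
  ],
)

```text
clock: 23.83
position: [0.4197, 0.2684, 0.1335]
ee_rot: [-0.0, 0.744, 0.668, 0.001]
contact_force: [-0.1, -0.3, -1.0]
width: 0.0448
gripper_force: 41.3
```

```bash
python3 to.py "422 284 130 -6.5" "422 284 63 -6.5"
```

```text
pos [419.7 268.4 133.5] phi -6.2 tilt 0.06 w 44.8 f [-0.1 -0.3 -1. ] q [ 25.  15. 106.   0.  59.  31.] t 23.83
422 284 130 -6.5 -> [0.63 0.02 0.14] turn 0.05 rows>= 1.0
422 284 63 -6.5 -> [0.   0.   2.68] turn -0.0 rows>= 2.0
```

>>> drive_tool(
  rows=[
    [0.2, 0, 0, 0.05],
    [0.4, 0, 0, 0.05],
    [0.5, 0.03, 0, 0.05],
    [0.52, 0.03, 0, 0.05],
    [0.52, 0.03, 0, 0.05],
    [0.52, 0.03, 0, 0.05],
    [0.52, 0.03, 0, 0.05],
    [0.52, 0.03, 0, 0.05],
  ],
)

```text
clock: 24.5
position: [0.422, 0.2789, 0.1331]
ee_rot: [-0.0, 0.747, 0.665, -0.0]
contact_force: [-0.3, 0.5, -1.2]
width: 0.0447
gripper_force: 41.3
```

```bash
python3 - <<'E'
from rig import eyes
import numpy as np,cv2
k=eyes.camera_info("wrist");p,d=eyes.get_image("wrist");np.savez("pics/w6.npz",p=p,d=d,**k)
cv2.imwrite("pics/w6.png",p[...,::-1])
E
python3 to.py "422 284 63 -6.5"
```

```text
pos [422.  279.  133.1] phi -6.6 tilt 0.0 w 44.8 f [ 0.4 -1.  -1.3] q [ 26.  16. 105.  -0.  59.  32.] t 24.55
422 284 63 -6.5 -> [ 0.2  -0.02  2.8 ] turn -0.02 rows>= 2.0
```

View pics/w6.png

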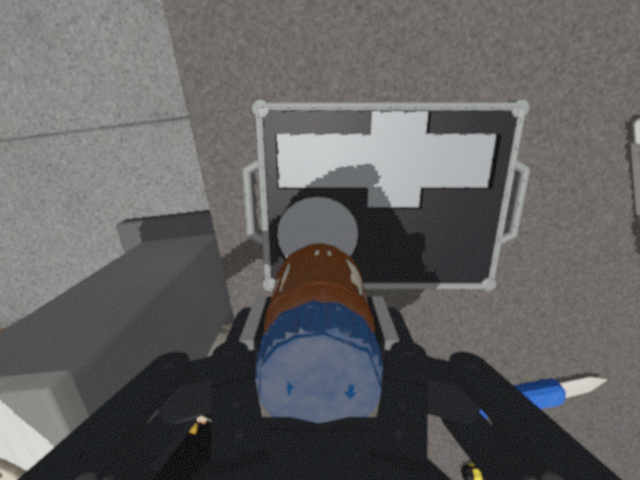

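```bash
python3 - <<'E'
from wp import *
print(wplane("w6",[(318,236),(318,197)],.004), wplane("w6",[(386,161)],.004))
P=wplane("w6",[(261,108),(522,108),(489,284),(271,284)],.013);print(P,P.mean(0))
E
```

```text
[[421.9 281.4]
 [425.5 312.1]] [[477.9 332.7]]
[[394.8 378. ]
 [568.5 357.9]
 [552.9 228.7]
 [380.5 248.7]] [474.175 303.325]
```

>>> drive_tool(
  rows=[
    [0.13, 0, 0.4, 0],
    [0.13, 0, 1.0, 0],
    [0.13, 0, 1.6, 0],
    [0.13, 0, 2.1, 0],
    [0.13, 0, 2.4, 0],
    [0.13, 0, 2.5, 0],
    [0.13, 0, 2.6, 0],
    [0.13, 0, 2.6, 0],
  ],
)

```text
clock: 25.22
position: [0.4224, 0.2827, 0.0679]
ee_rot: [-0.0, 0.746, 0.665, -0.0]
contact_force: [0.3, -0.3, -0.9]
width: 0.0447
gripper_force: 41.3
```

```bash
python3 to.py "422 282.5 63 -6.5"
```

```text
pos [422.4 282.7  67.9] phi -6.6 tilt 0.01 w 44.7 f [ 0.3 -0.3 -0.9] q [ 26.  20. 110.   0.  50.  33.] t 25.22
422 282.5 63 -6.5 -> [-0.01 -0.02  0.19] turn -0.01 rows>= 1.0
```

>>> drive_tool(
  rows=[
    [0, 0, 0.06, 0],
    [0, 0, 0.12, 0],
    [0, 0, 0.18, 0],
    [0, 0, 0.2, 0],
    [0, 0, 0.2, 0],
    [0, 0, 0.2, 0],
    [0, 0, 0.2, 0],
    [0, 0, 0.2, 0],
  ],
)

```text
clock: 25.88
position: [0.4224, 0.2827, 0.0632]
ee_rot: [-0.0, 0.746, 0.665, 0.0]
contact_force: [0.1, 0.2, -1.2]
width: 0.0447
gripper_force: 41.3
```

>>> drive_tool(
  rows=[
    [0, 0, 0.02, 0],
    [0, 0, 0.04, 0],
    [0, 0, 0.05, 0],
    [0, 0, 0.05, 0],
    [0, 0, 0.05, 0],
    [0, 0, 0.05, 0],
    [0, 0, 0.05, 0],
    [0, 0, 0.05, 0],
  ],
)

```text
clock: 26.55
position: [0.4224, 0.2827, 0.0631]
ee_rot: [0.0, 0.746, 0.665, 0.0]
contact_force: [-2.6, -1.0, 8.5]
width: 0.0445
gripper_force: 42.2
```

>>> drive_tool(
  rows=[
    [0, 0, -0.04, 0],
    [0, 0, -0.04, 0],
    [0, 0, -0.04, 0],
    [0, 0, -0.04, 0],
    [0, 0, -0.04, 0],
    [0, 0, -0.5, 0],
    [0, 0, -1.2, 0],
    [0, 0, -2.2, 0],
  ],
  grip=70,
)

```text
clock: 27.22
position: [0.4209, 0.2819, 0.1156]
ee_rot: [-0.001, 0.746, 0.665, -0.002]
contact_force: [0.5, -0.5, -0.1]
width: 0.0699
gripper_force: 0.0
```

>>> drive_tool(
  rows=[
    [0, 0, -1.0, 0],
    [0, 0, -2.0, -0.2],
    [0, 0, -2.6, -1.2],
    [0, 0, -2.6, -2.3],
    [0, 0, -2.6, -3.4],
    [0, 0, -2.6, -4.5],
    [0, 0, -2.6, -5.6],
    [0, 0, -2.6, -6.7],
  ],
  grip=55,
)

```text
clock: 27.88
position: [0.4222, 0.2825, 0.1816]
ee_rot: [-0.0, 0.47, 0.883, -0.0]
contact_force: [-0.2, 0.1, 0.2]
width: 0.0549
gripper_force: 0.0
```

```bash
python3 to.py "598 108 130 97" "598 108 26 97"
```

```text
pos [422.2 282.5 181.6] phi 34.0 tilt 0.02 w 54.9 f [-0.2  0.1  0.2] q [ 26.  13. 101.   0.  66.  -8.] t 27.88
598 108 130 97 -> [-9.72  1.93  2.06] turn -10.51 rows>= 9.0
598 108 26 97 -> [0.   0.   4.16] turn -0.0 rows>= 3.0
```

>>> drive_tool(
  rows=[
    [-0.9, 0.2, 0.1, -1.1],
    [-2.1, 0.4, 0.4, -2.2],
    [-3.4, 0.7, 0.7, -3.3],
    [-4.7, 0.9, 1.0, -4.4],
    [-6.0, 1.2, 1.3, -5.5],
    [-7.3, 1.5, 1.6, -6.6],
    [-8.6, 1.7, 1.9, -7.7],
    [-9.6, 1.9, 2.0, -8.8],
  ],
)

```text
clock: 28.55
position: [0.5958, 0.1069, 0.1302]
ee_rot: [-0.001, 0.029, 1.0, -0.0]
contact_force: [-0.6, 0.4, 0.4]
width: 0.0549
gripper_force: 0.0
```

```bash
python3 to.py "598 108 130 97"
```

```text
pos [595.8 106.9 130.2] phi 86.7 tilt 0.1 w 54.9 f [-0.6  0.4  0.4] q [  4.  24.  93.  -0.  64. -83.] t 28.55
598 108 130 97 -> [-0.08  0.05  0.01] turn -1.72 rows>= 2.0
```

>>> drive_tool(
  rows=[
    [0, 0, 0.2, -0.8],
    [0, 0, 0.5, -1.7],
    [0, 0, 0.6, -1.7],
    [0, 0, 0.6, -1.7],
    [0, 0, 0.6, -1.7],
    [0, 0, 0.6, -1.7],
    [0, 0, 0.6, -1.7],
    [0, 0, 0.6, -1.7],
  ],
)

```text
clock: 29.22
position: [0.5949, 0.1094, 0.1173]
ee_rot: [0.0, -0.058, 0.998, 0.0]
contact_force: [0.0, 0.2, -0.5]
width: 0.0553
gripper_force: 0.0
```

```bash
python3 - <<'E'
from rig import eyes
import numpy as np,cv2
k=eyes.camera_info("wrist");p,d=eyes.get_image("wrist");np.savez("pics/w7.npz",p=p,d=d,**k)
a,_=eyes.get_image("top")
cv2.imwrite("pics/w7.png",np.hstack([cv2.resize(p,(480,360)),cv2.resize(a[205:310,215:297],(282,360),interpolation=cv2.INTER_CUBIC)])[...,::-1])
from wp import *
hsv=cv2.cvtColor(p,cv2.COLOR_RGB2HSV).astype(int);b=((hsv[...,0]>95)&(hsv[...,0]<130)&(hsv[...,1]>120)).astype(np.uint8)
n,l,s,c=cv2.connectedComponentsWithStats(b)
for i in range(1,n):
    if s[i,4]>1500:
        v,u=np.nonzero(l==i);P=wplane("w7",np.c_[u,v],.013).astype(np.float32);print(c[i],s[i,4],cv2.minAreaRect(P))
E
python3 to.py "598 108 26 97"
```

```text
[313.71500631 223.61311475] 3965 ((578.6485595703125, 102.47676086425781), (95.54280853271484, 21.88688087463379), 6.874848365783691)
pos [594.9 109.4 117.2] phi 96.6 tilt 0.04 w 54.9 f [ 0.3 -0.1  0.3] q [  4.  24.  94.   0.  62. -93.] t 29.32
598 108 26 97 -> [-0.12 -0.07  3.65] turn -0.06 rows>= 3.0
```

View pics/w7.png

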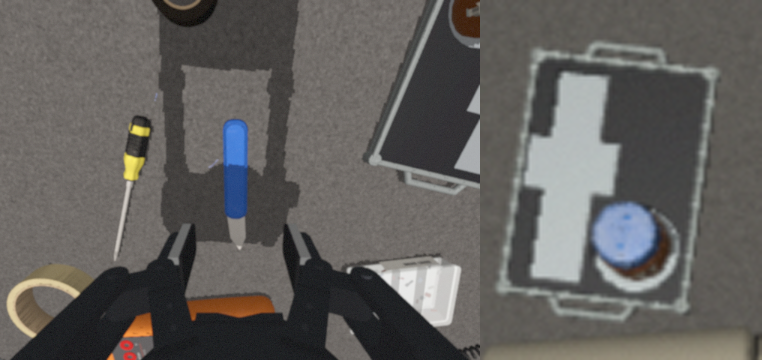

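>>> drive_tool(
  rows=[
    [-0.1, -0.2, 0.6, 0],
    [-0.1, -0.2, 1.5, 0],
    [-0.1, -0.2, 2.4, 0],
    [-0.1, -0.2, 3.1, 0],
    [-0.1, -0.2, 3.4, 0],
    [-0.1, -0.2, 3.55, 0],
    [-0.1, -0.2, 3.6, 0],
    [-0.1, -0.2, 3.6, 0],
  ],
)

```text
clock: 29.98
position: [0.5985, 0.1045, 0.0274]
ee_rot: [0.001, -0.058, 0.998, 0.0]
contact_force: [-0.1, 0.2, -0.7]
width: 0.0548
gripper_force: 0.0
```

>>> drive_tool(
  rows=[
    [0, 0, 0, 0],
    [0, 0, 0, 0],
    [0, 0, 0, 0],
    [0, 0, 0, 0],
    [0, 0, 0, 0],
    [0, 0, 0, 0],
    [0, 0, 0, 0],
    [0, 0, 0, 0],
  ],
  grip=12,
  newtons=40,
)

```text
clock: 30.65
position: [0.5987, 0.1045, 0.028]
ee_rot: [0.001, -0.058, 0.998, 0.0]
contact_force: [-0.2, 0.2, 6.5]
width: 0.0207
gripper_force: 39.7
```

```bash
python3 to.py "597 105 110 96.9" "483 332 110 83.4" "483 332 31 83.4"
```

```text
pos [598.7 104.5  28. ] phi 96.6 tilt 0.13 w 20.7 f [-0.2  0.2  6.5] q [  3.  30.  99.   0.  51. -93.] t 30.65
597 105 110 96.9 -> [ 0.07  0.03 -3.28] turn -0.05 rows>= 2.0
483 332 110 83.4 -> [ 3.44  9.56 -0.  ] turn 2.25 rows>= 7.0
483 332 31 83.4 -> [0.   0.   3.16] turn -0.0 rows>= 2.0
```

The gripper body would come within about 1 mm of the bottle cap if I placed it with this grip. I'll grip 8 mm further along the handle and turn the scraper half round, so the tool sits over the notch centre, clear of the bottle.

>>> drive_tool(
  rows=[
    [0, 0, 0, 0],
    [0, 0, 0, 0],
    [0, 0, 0, 0],
    [0, 0, 0, 0],
    [0.2, 0, 0, 0],
    [0.37, 0, 0, 0],
    [0.37, 0, 0, 0],
    [0.37, 0, 0, 0],
  ],
  grip=45,
)

```text
clock: 31.32
position: [0.5881, 0.1033, 0.0267]
ee_rot: [-0.0, -0.058, 0.998, 0.0]
contact_force: [0.6, -0.8, 0.0]
width: 0.0451
gripper_force: 0.0
```

>>> drive_tool(
  rows=[
    [0, 0, 0, 0],
    [0, 0, 0, 0],
    [0, 0, 0, 0],
    [0, 0, 0, 0],
    [0, 0, 0, 0],
    [0, 0, 0, 0],
    [0, 0, 0, 0],
    [0, 0, 0, 0],
  ],
  grip=12,
)

```text
clock: 31.98
position: [0.5891, 0.1034, 0.0271]
ee_rot: [0.001, -0.058, 0.998, 0.0]
contact_force: [1.8, 0.2, 3.9]
width: 0.0209
gripper_force: 39.5
```

>>> drive_tool(
  rows=[
    [0, 0, -0.6, 0],
    [0, 0, -1.6, 0],
    [0, 0, -2.8, 0],
    [0, 0, -4.0, 0.5],
    [0, 0, -4.6, 1.5],
    [0, 0, -4.8, 2.6],
    [0, 0, -4.8, 3.7],
    [0, 0, -4.8, 4.8],
  ],
)

```text
clock: 32.65
position: [0.5885, 0.1033, 0.1471]
ee_rot: [0.0, 0.195, 0.981, 0.0]
contact_force: [-1.0, -0.1, -0.5]
width: 0.0207
gripper_force: 39.2
```

```bash
python3 to.py "589 104 150 -96.6" "488 333.5 150 -96.6"
```

```text
pos [588.5 103.3 147.1] phi 67.5 tilt 0.01 w 20.7 f [-1.  -0.1 -0.5] q [  3.  22.  93.   0.  65. -64.] t 32.65
589 104 150 -96.6 -> [-0.01  0.03 -0.12] turn 27.35 rows>= 23.0
488 333.5 150 -96.6 -> [-5.07 -8.65 -0.  ] turn -0.0 rows>= 7.0
```

>>> drive_tool(
  rows=[
    [0, 0, 0, 1.1],
    [0, 0, 0, 2.2],
    [0, 0, 0, 3.3],
    [0, 0, 0, 4.4],
    [0, 0, 0, 5.5],
    [0, 0, 0, 6.6],
    [0, 0, 0, 7.7],
    [0, 0, 0, 8.8],
  ],
)

```text
clock: 33.32
position: [0.588, 0.1033, 0.146]
ee_rot: [-0.001, 0.611, 0.792, -0.001]
contact_force: [1.0, 0.4, 0.5]
width: 0.0208
gripper_force: 39.2
```

>>> drive_tool(
  rows=[
    [0, 0, 0, 1.1],
    [0, 0, 0, 2.2],
    [0, 0, 0, 3.3],
    [0, 0, 0, 4.4],
    [0, 0, 0, 5.5],
    [0, 0, 0, 6.6],
    [0, 0, 0, 7.7],
    [0, 0, 0, 8.8],
  ],
)

```text
clock: 33.98
position: [0.588, 0.1033, 0.146]
ee_rot: [-0.0, 0.899, 0.438, -0.001]
contact_force: [0.7, 0.5, -0.1]
width: 0.0209
gripper_force: 39.2
```

```bash
python3 to.py "488 333.5 150 -96.6"
```

```text
pos [588.  103.3 146. ] phi -38.1 tilt 0.11 w 20.9 f [ 0.7  0.5 -0.1] q [ 3. 22. 93.  0. 65. 41.] t 33.98
488 333.5 150 -96.6 -> [ 4.78 -8.83 -0.16] turn 9.75 rows>= 9.0
```

>>> drive_tool(
  rows=[
    [0.4, -0.7, 0, 1.1],
    [1.0, -1.9, 0, 2.2],
    [1.7, -3.1, 0, 3.3],
    [2.4, -4.4, 0, 4.4],
    [3.1, -5.7, 0, 5.5],
    [3.8, -7.0, 0, 6.6],
    [4.3, -8.0, 0, 7.7],
    [4.7, -8.6, 0, 8.8],
  ],
)

```text
clock: 34.65
position: [0.488, 0.3302, 0.1461]
ee_rot: [-0.0, 1.0, -0.007, -0.001]
contact_force: [0.6, -0.5, -1.1]
width: 0.0211
gripper_force: 39.2
```

```bash
python3 to.py "488 333.5 130 -96.6"
```

```text
pos [488.  330.2 146.1] phi -90.8 tilt 0.15 w 21.1 f [ 0.6 -0.5 -1.1] q [ 27.  21.  94.   0.  65. 118.] t 34.65
488 333.5 130 -96.6 -> [-0.   -0.13  0.64] turn 0.97 rows>= 1.0
```

>>> drive_tool(
  rows=[
    [0, -0.1, 0.1, 0.85],
    [0, -0.1, 0.2, 0.85],
    [0, -0.1, 0.3, 0.85],
    [0, -0.1, 0.4, 0.85],
    [0, -0.1, 0.4, 0.85],
    [0, -0.1, 0.4, 0.85],
    [0, -0.1, 0.4, 0.85],
    [0, -0.1, 0.4, 0.85],
  ],
)

```text
clock: 35.32
position: [0.4911, 0.33, 0.137]
ee_rot: [-0.0, 0.999, -0.05, 0.0]
contact_force: [1.1, 0.7, -0.8]
width: 0.0207
gripper_force: 39.2
```

```bash
python3 - <<'E'
from rig import eyes
import numpy as np,cv2
k=eyes.camera_info("wrist");p,d=eyes.get_image("wrist");np.savez("pics/w8.npz",p=p,d=d,**k)
cv2.imwrite("pics/w8.png",p[...,::-1])
E
python3 to.py "488 333.5 31 -96.6"
```

```text
pos [491.  330.1 137. ] phi -95.7 tilt 0.03 w 20.9 f [-0.4 -0.4 -0.8] q [ 27.  22.  94.   0.  64. 123.] t 35.37
488 333.5 31 -96.6 -> [-0.13 -0.12  4.24] turn 0.15 rows>= 3.0
```

View pics/w8.png

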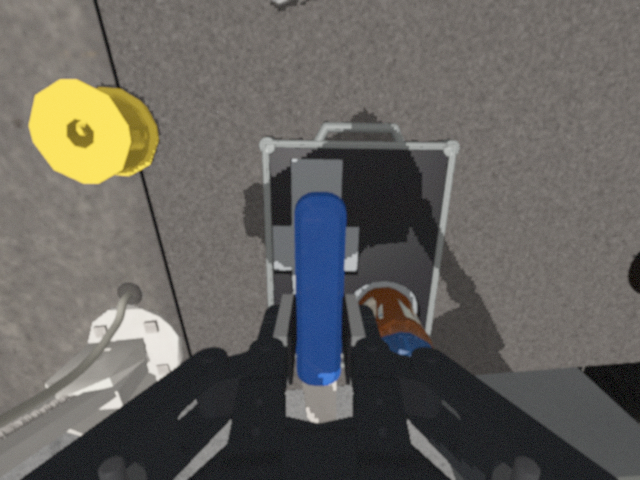

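```bash
python3 - <<'E'
from wp import *
H=wplane("w8",[(321,193),(319,384)],.120);print("handle",H,"len",np.linalg.norm(H[0]-H[1]))
print("slot end",wplane("w8",[(317,160)],.004),"notch",wplane("w8",[(273,227),(358,227),(273,272),(358,272)],.004))
C=wplane("w8",[(267,147),(452,149)],.013);print("tray corners",C)
E
```

```text
handle [[549.  322. ]
 [451.8 332.5]] len 97.76548470702735
slot end [[552.7 323.8]] notch [[504.8 363.7]
 [498.2 296.8]
 [466.5 369.2]
 [459.5 299.2]]
tray corners [[565.9 357.9]
 [551.5 228. ]]
```

```bash
python3 to.py "487.2 334.8 50 -96.3"
```

```text
pos [491.  330.1 137. ] phi -95.7 tilt 0.03 w 20.9 f [-0.4 -0.4 -0.8] q [ 27.  22.  94.   0.  64. 123.] t 35.37
487.2 334.8 50 -96.3 -> [-0.17 -0.17  3.48] turn 0.1 rows>= 3.0
```

>>> drive_tool(
  rows=[
    [-0.17, -0.17, 0.4, 0.1],
    [-0.17, -0.17, 1.1, 0.1],
    [-0.17, -0.17, 1.8, 0.1],
    [-0.17, -0.17, 2.5, 0.1],
    [-0.17, -0.17, 3.1, 0.1],
    [-0.17, -0.17, 3.4, 0.1],
    [-0.17, -0.17, 3.5, 0.1],
    [-0.17, -0.17, 3.5, 0.1],
  ],
)

```text
clock: 36.03
position: [0.4865, 0.3351, 0.0486]
ee_rot: [0.0, 0.999, -0.055, -0.001]
contact_force: [-0.0, 0.5, -0.1]
width: 0.0206
gripper_force: 39.2
```

```bash
python3 to.py "487.2 334.8 31.5 -96.3"
```

```text
pos [486.5 335.1  48.6] phi -96.3 tilt 0.07 w 20.6 f [-0.   0.5 -0.1] q [ 28.  27. 100.   0.  53. 124.] t 36.03
487.2 334.8 31.5 -96.3 -> [0.03 0.01 0.68] turn 0.01 rows>= 1.0
```

>>> drive_tool(
  rows=[
    [0.03, 0, 0.1, 0],
    [0.03, 0, 0.2, 0],
    [0.03, 0, 0.3, 0],
    [0.03, 0, 0.4, 0],
    [0.03, 0, 0.5, 0],
    [0.03, 0, 0.6, 0],
    [0.03, 0, 0.65, 0],
    [0.03, 0, 0.65, 0],
  ],
)

```text
clock: 36.7
position: [0.4874, 0.3349, 0.0327]
ee_rot: [0.0, 0.999, -0.055, -0.0]
contact_force: [-0.2, 0.0, 0.5]
width: 0.0209
gripper_force: 39.2
```

```bash
python3 to.py "487.2 334.8 31 -96.3"
```

```text
pos [487.4 334.9  32.7] phi -96.3 tilt 0.04 w 20.9 f [-0.2  0.   0.5] q [ 28.  29. 101.   0.  51. 124.] t 36.7
487.2 334.8 31 -96.3 -> [-0.01  0.    0.07] turn 0.01 rows>= 1.0
```

>>> drive_tool(
  rows=[
    [0, 0, 0.03, 0],
    [0, 0, 0.06, 0],
    [0, 0, 0.07, 0],
    [0, 0, 0.07, 0],
    [0, 0, 0.07, 0],
    [0, 0, 0.07, 0],
    [0, 0, 0.07, 0],
    [0, 0, 0.07, 0],
  ],
)

```text
clock: 37.37
position: [0.4877, 0.335, 0.0314]
ee_rot: [-0.0, 0.999, -0.055, 0.0]
contact_force: [0.5, 0.3, -0.3]
width: 0.0208
gripper_force: 39.2
```

>>> drive_tool(
  rows=[
    [0, 0, 0, 0],
    [0, 0, 0, 0],
    [0, 0, 0, 0],
    [0, 0, 0, 0],
    [0, 0, 0, 0],
    [0, 0, 0, 0],
    [0, 0, 0, 0],
    [0, 0, 0, 0],
  ],
  grip=30,
)

```text
clock: 38.03
position: [0.4877, 0.335, 0.0313]
ee_rot: [-0.0, 0.999, -0.055, -0.0]
contact_force: [-0.3, 0.2, 0.3]
width: 0.03
gripper_force: 0.0
```

>>> drive_tool(
  rows=[
    [0, 0, -0.4, 0],
    [0, 0, -1.2, 0],
    [0, 0, -2.2, 0],
    [0, 0, -3.4, 0],
    [0, 0, -4.8, 0],
    [0, 0, -6.0, 0],
    [0, 0, -6.6, 0],
    [0, 0, -6.8, 0],
  ],
)

```text
clock: 38.7
position: [0.4893, 0.3359, 0.2059]
ee_rot: [-0.002, 0.999, -0.055, 0.003]
contact_force: [0.0, 0.1, 1.3]
width: 0.03
gripper_force: 0.0
```

```bash
python3 to.py "370 20 220 -60"
```

```text
pos [489.3 335.9 205.9] phi -96.3 tilt 0.45 w 30.0 f [0.  0.1 1.3] q [ 28.  19.  89.   0.  72. 124.] t 38.7
370 20 220 -60 -> [-3.36 13.08 -0.56] turn -6.04 rows>= 9.0
```

>>> drive_tool(
  rows=[
    [-0.3, 1.0, -0.3, 0],
    [-0.6, 2.4, -0.6, 0],
    [-1.0, 3.9, -0.6, 0],
    [-1.4, 5.4, -0.6, 0],
    [-1.8, 6.9, -0.6, 0],
    [-2.2, 8.4, -0.6, 0],
    [-2.5, 9.4, -0.6, 0],
    [-2.6, 9.8, -0.6, 0],
  ],
)

```text
clock: 39.37
position: [0.3934, 0.096, 0.2156]
ee_rot: [0.001, 0.998, -0.056, -0.002]
contact_force: [-0.5, 0.3, 0.1]
width: 0.0299
gripper_force: 0.0
```

```bash
python3 - <<'E'
from rig import eyes
import numpy as np,cv2
from h import *
a,d=eyes.get_image("top");s,_=eyes.get_image("side");k=eyes.camera_info("top");W=world(a,d,**k)
np.savez("pics/fin.npz",p=a,d=d,**k)
C=lambda i:cv2.resize(i,(266,300),interpolation=cv2.INTER_CUBIC)
r1=np.hstack([C(a[200:310,215:297]),C(a[200:310,455:537]),C(a[165:290,300:400])])
r2=cv2.resize(s[150:330,230:400],(283,300),interpolation=cv2.INTER_CUBIC);r2=np.hstack([r2,np.zeros((300,515,3),np.uint8)])
cv2.imwrite("pics/fin.png",np.vstack([r1,r2])[...,::-1])
for n,x,y in (("relay",539,-342),("pump",486,-272),("spool",410,-327),("scr",500,333),("scr2",450,338),("scr3",530,328),("bottle",422,283),("pumpends",430,-266),("pump2",540,-279),("foamL",500,-315),("foamS",500,290)):
    m=(d>0)&(np.hypot(W[...,0]*1e3-x,W[...,1]*1e3-y)<6)&(W[...,2]<.15);print(n,(np.median(W[...,2][m])*1e3).round(1),m.sum())
E
```

```text
relay 26.5 18
pump 25.7 16
spool 42.8 17
scr 19.4 20
scr2 16.2 20
scr3 18.7 16
bottle 92.4 21
pumpends 21.8 18
pump2 21.9 14
foamL 11.5 17
foamS 14.1 17
```

View pics/fin.png

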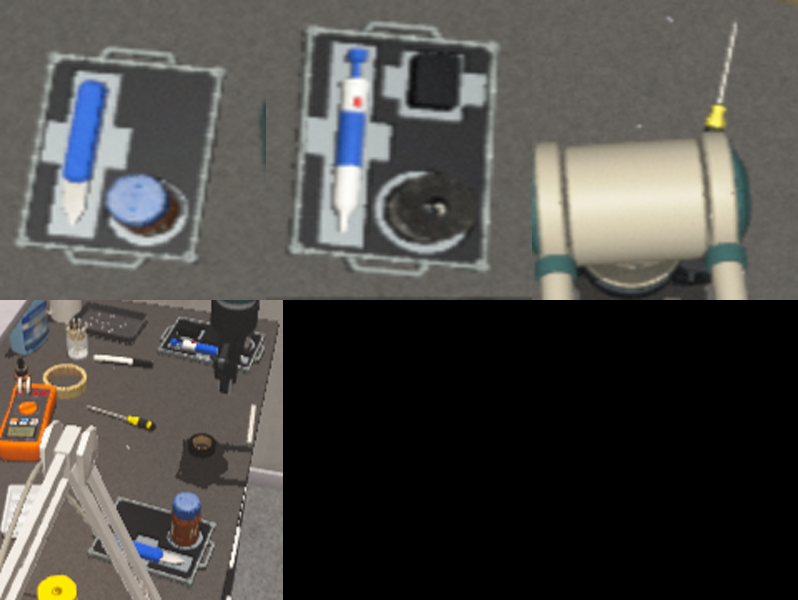

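All five items sit in their pockets. The measured top heights match items resting on the pocket floors: relay 26 mm, pump 26, spool 43, scraper about 19 and bottle 92. The driver and the tape roll are where they started.

```bash
python3 -c "
from rig import order;print(order.sign_off())"
```

```text
the job is handed in; nothing more can be done
None
```

Both kits are made up and handed in at about 39 s of the 131 s allowed: relay, pump and spool in the larger tray, upright bottle and scraper in the smaller, and the screwdriver and tape roll untouched.

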